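Weigh out the plate packs and close the post desk

TASK

Weigh the two outgoing plate packs, the large one before the small one: set each flat and centred on the scale's pan, let go so that it rests there for a moment, then lay it flat in the cardboard tray. After the last weighing turn the scale's red knob fully anticlockwise, to its off stop. Hang every loose wooden-handled stamp upright on an empty hook of the rack, one to a hook, without knocking the stamps already hanging there or shifting the ink pad and the mug.

Things in the scene. Friction and masses are not known exactly. Their poses are not given: they have to be found in the camera images.
- stamp_a_mid (a point): loose hand stamp, standing: red base block 40 (x) x 36 (y) x 22 mm, steel neck 13 mm diameter up to 60 mm, then a pale wood handle 36 mm diameter from 60 to 120 mm height (grip this). The point lies on its axis 60 mm above its foot, half-way up, level with the handle's flat underside. May be absent. 0.16 kg.
- stamp_b_mid (a point): loose hand stamp, standing: blue base block 40 (x) x 36 (y) x 22 mm, steel neck 13 mm diameter up to 60 mm, then a pale wood handle 36 mm diameter from 60 to 120 mm height (grip this). The point lies on its axis 60 mm above its foot, half-way up, level with the handle's flat underside. May be absent. 0.16 kg.
- stamp_c_mid (a point): loose hand stamp, standing: green base block 40 (x) x 36 (y) x 22 mm, steel neck 13 mm diameter up to 60 mm, then a pale wood handle 36 mm diameter from 60 to 120 mm height (grip this). The point lies on its axis 60 mm above its foot, half-way up, level with the handle's flat underside. May be absent. 0.16 kg.
- rack: dark rack, origin on the desk. Seven alike hooks 56 mm apart along its y; 2nd, 4th and 6th are empty. Each is a level fork open to -x: two prongs 6 mm wide, gap 20 mm, tops 140 mm above the desk, 65 mm long, with 6.5 mm upturned lips at the open end. The neck goes between the prongs, the handle's underside rests on them. Behind, a rail along y, its top 2 mm below the prong tops.
- hook0 (a point): seat of the first (smallest y) of the three empty hooks: on the prong tops, mid-gap, where a hung stamp's point comes. Axes are the rack's: the open end lies to -x, its lips 27 to 31 mm from this point; the rail's face is 33 mm to +x.
- hook1 (a point): seat of the middle of the three empty hooks: on the prong tops, mid-gap, where a hung stamp's point comes. Axes are the rack's: the open end lies to -x, its lips 27 to 31 mm from this point; the rail's face is 33 mm to +x.
- hook2 (a point): seat of the last (largest y) of the three empty hooks: on the prong tops, mid-gap, where a hung stamp's point comes. Axes are the rack's: the open end lies to -x, its lips 27 to 31 mm from this point; the rail's face is 33 mm to +x.
- hung0_mid (a point): stamp with black handle and dark wood base already hanging on the rack (leave alone); same shape and size as the loose stamps, same point
- hung1_mid (a point): stamp with black handle and dark wood base already hanging on the rack (leave alone); same shape and size as the loose stamps, same point
- hung2_mid (a point): stamp with black handle and dark wood base already hanging on the rack (leave alone); same shape and size as the loose stamps, same point
- hung3_mid (a point): stamp with black handle and dark wood base already hanging on the rack (leave alone); same shape and size as the loose stamps, same point
- pack_large_mid (a point): large flat pack of blank metal plates with a kraft band and a blue strap, 130 (x) x 56 (y) x 60 (z) mm, about 0.6 kg; the point is its centre.
- pack_small_mid (a point): small flat pack of blank metal plates with a kraft band and an orange strap, 90 (x) x 50 (y) x 44 (z) mm, about 0.35 kg; the point is its centre.
- pan_top (a point): centre of the top face of the post scale's square steel pan, 170 x 170 mm, 80 mm above the desk when empty; axes along its sides, z up. The pan is sprung and sinks straight down about 14 mm per kg. The -x side of the scale carries a low front panel with the knob.
- pan (a joint): how far the pan is pressed down, m, 0 empty to 0.016
- knob (a joint): angle of the scale's knob, rad: 0 is off, the anticlockwise end stop; grows clockwise seen from above, up to 2.6
- knob_grip (a point): red knob on the scale's front panel, vertical axis: upright grip bar 42 mm long (this frame's x, turning with the knob), 14 mm thick (y), standing 30 mm over its 44 mm round skirt; the point is on the axis 69 mm above the desk, 7 mm under the bar's top. Turns with little friction (0.04 N m) and stays where left.
- tray_in (a point): centre of the inner floor of the open cardboard tray for outgoing packs: inside 180 (x) x 240 (y) mm, floor 5 mm thick, walls 5 mm thick and 40 mm high over the desk; axes along its sides
- inkpad: flat black ink pad 80 x 120 x 16 mm on the desk, origin under its centre (leave alone)
- mug: white mug, 76 mm across, 90 mm tall, origin under its centre (leave alone)
Mind the look-alikes: they are no part of the job. Leave any purple look-alike of the part that bears stamp_c_mid alone. What is shaped like the part that bears pack_small_mid but purple is not meant.

How it is judged:
By the outcome, as a careful person would: the job done as asked, in the order asked, and still so for the second after the job is handed in, with the robot touching nothing.
Of stamp_a, stamp_b, stamp_c only 2 to 3 are there at a start; the rules pass over those that are not, and their reading is None.
At some moment in a run one of pack_large, pack_small may be knocked a few centimetres aside while the robot is not near it.
It also fails if it takes over 210 s, if anything falls off the work surface, if the arm or the gripper's body presses on something with over 40 N, if the wrist force passes 120 N, or if a joint passes its speed limit or range.

ROBOT

A 6-joint arm with a two-finger parallel gripper is mounted at the origin on the work surface. World frame = base frame: x ahead of the robot, y to its left, z up, the work surface at z = 0. Lengths are in m, angles in rad, forces in N, time in s.
With the tool pointing down it reaches from about 0.35 to 0.875 m from the base axis. Payload 4.2 kg.
Tool frame: the origin (TCP) lies at the very end of the fingers, on their centre line; the grasp point (between the pads) lies 19 mm behind it (robot.grasp_offset is the distance from the TCP to the grasp point, in m); z points along the fingers, y is the direction in which the jaws open and shut (so a half turn about z gives the same grasp; the last joint's range is limited). The gripper opens to 87 mm and grips with 3 to 60 N. Pads are 19 mm wide; open, the fingers measure 117 mm over their backs; the gripper's body (75 mm by 190 mm) begins 51 mm behind the grasp point.
Start: joints at [-1.087, 0.385, 0.008, 0, -1.194, -0.259], TCP at [0.139, -0.609, 0.223] pointing down, gripper open.
Joint ranges: [-3.14, 3.14], [-1.21, 2.06], [-1.07, 1.41], [-3.16, 2.05], [-2.99, -0.16], [-3.1, 3.1]. Speed limits (rad/s): [2.79, 2.79, 3.14, 3.14, 3.14, 3.14].

INTERFACE

Orientations are given as a rotation vector (axis times angle).
In Python, from bench import robot gives the robot as it stands.
- The arm moves only by the tool jog_arm, never from a script. Its argument "rows" is a list of rows, each a list of 3 entries, a list of its own where there are three numbers: the shift along the tool's x, y, z in cm, then the turn, a rotation vector about the tool's x, y, z in rad, then the opening, from 0 (shut) to 1 (fully open). In form: [[[dx, dy, dz], [wx, wy, wz], hand], ...]. A call has 1 to 12 rows; each row shifts and turns the commanded pose from where the row before left it, along the tool's axes as they then stand; what a row does not reach is not made up. A row lasts 1/12 s, in which the tool goes at most 41.7 mm and 7.16 degrees, less where a joint would pass 70% of its speed; a pose out of reach is approached as far as the arm can. A call is refused whole if a number of a shift passes 4.17 or a number of a turn 0.125, either way. A call with a gripper value outside its range is refused whole. The fingers move at their own pace and stop on an object; "grip_force" is the grip in N (left out, the last holds). Time passes only in rows, so rows that do not move let the fingers close. It gives the time, the measured TCP pose, the force and the opening at its end, in the units of the state.
- robot.sense(): the state, without advancing time (a new reading comes with each control period).
- robot.grab_frame(name): name is "side" or "top" or "wrist"; returns the picture (420x560x3 uint8, red, green, blue); there is no depth.
- robot.get_calibration(name): a dict with "camera_matrix" (3x3 intrinsics, pixels), "T" (4x4, takes a point from camera to world coordinates); the wrist camera has in their place "mount" (4x4, takes a point from camera to tool coordinates, whose origin is the TCP and whose axes are the flange's). Camera axes: x right, y down, z forward; pixel columns grow to the right and rows downward; lengths in m; the calibration is good to about 2 mm. A picture is of the moment at which its call begins: read the wrist's pose just before it. get_calibration takes no time and is no camera call.
- robot.close_job(): hands the job in, once; it reports no verdict.
Trained networks look in the newest picture that a camera, given by its name, has taken for a name from the list of things; names that differ only in an ending like _2 or _b are one class to them, and where a whole thing is asked for, a point or a joint stands for the part that bears it (a point fixed in the world has none). Each returns a list of dicts, best first, with "confidence" (0 to 1); they miss things now and then, are a little off and sometimes report something else, mostly with a low value. They report only what shows in the picture. A call takes as long as a camera call. They do not tell look-alikes from the thing itself.
- robot.recognise(camera, label): "xy" ([column, row] in pixels, amid what is visible of it).
- robot.place_of(camera, label): "xy" ([column, row] in pixels: a listed point, or the origin of a listed thing).
The state is a dict: "time_s": time; "joints": joint angles; "dq": joint speeds; "joint_efforts": joint torques, N m; "eef_pos": TCP position; "tcp_rot": TCP orientation; "contact_force": force on the tool from outside, world axes, zero at the start; "torque": the same for the moment, N m; "opening": opening from 0.0 (shut) to 1.0 (fully open).
Only numpy, scipy, OpenCV 4.12 (cv2) and the standard library are available. Lean on these libraries where they do the work, as an engineer would, in place of code of your own. Each camera call takes 0.05 s, during which the arm holds its last target.

## Working session

There is one attempt and no reset: what is moved stays moved. The work goes in short steps, Python scripts to look and compute and a tool call to move; the robot and the scene stay as the last step left them, time stands still between calls to the robot, and variables do not carry over. Pictures are saved under pics/ and viewed, and the job is handed in when it is done.

Besides the shell and the picture viewer there is one more tool, called after "Call:" as name([rows], argument=value, ...), one row to a line, values as JSON. jog_arm: Moves the arm, as the interface text tells. Its arguments: {"type":"object","properties":{"rows":{"type":"array","items":{"type":"array"}},"grip_force":{"type":"number"}},"required":["rows"]}

```bash
ls; mkdir -p pics; python3 - <<'E'
from bench import robot
import cv2
print(robot.sense()); print(robot.grasp_offset)
for n in ("side","top","wrist"):
    im=robot.grab_frame(n); cv2.imwrite(f"pics/{n}0.png",im[:,:,::-1]); print(n,robot.get_calibration(n))
E
```

```text
pics
{'time_s': 0.0, 'joints': array([-1.08739548e+00,  3.85566593e-01,  6.59584744e-03, -5.20988105e-04,
       -1.19399682e+00, -2.58608013e-01]), 'dq': array([-1.62361158e-03,  2.75162685e-05,  1.43539534e-03, -6.86150036e-04,
       -1.80666941e-03,  1.79542930e-03]), 'joint_efforts': array([-1.59022793e-04, -3.90668428e+01,  1.87410289e+01,  4.21980858e+00,
        1.11095089e-02, -1.95870575e-04]), 'eef_pos': array([ 0.13920231, -0.60866647,  0.22143856]), 'tcp_rot': array([ 0.35202287, -3.12146792, -0.00345392]), 'contact_force': array([0.21348783, 0.55019532, 0.79620226]), 'torque': array([ 0.02053135, -0.00363735, -0.03421005]), 'opening': 1.0002127054246628}
0.0187
side {'camera_matrix': array([[477.84054827,   0.        , 278.61270635],
       [  0.        , 477.84054827, 207.5102991 ],
       [  0.        ,   0.        ,   1.        ]]), 'T': array([[-0.86752699, -0.3911738 ,  0.30721326,  0.16060259],
       [-0.49706653,  0.65954942, -0.56384344,  0.66202696],
       [ 0.01793846, -0.64185483, -0.76661632,  1.00526884],
       [ 0.        ,  0.        ,  0.        ,  1.
[... 270 characters left out ...]
61992, -0.0094142 , -0.02591122,  0.03083567],
       [ 0.02639714, -0.0557991 , -0.99809301,  1.22549249],
       [ 0.        ,  0.        ,  0.        ,  1.        ]])}
wrist {'camera_matrix': array([[311.43938988,   0.        , 279.23684758],
       [  0.        , 311.43938988, 207.81919005],
       [  0.        ,   0.        ,   1.        ]]), 'mount': array([[ 3.77224277e-04, -9.69240189e-01, -2.46116462e-01,
         6.71427672e-02],
       [ 9.99999915e-01,  4.06814217e-04, -6.93835940e-05,
        -3.33918193e-04],
       [ 1.67373044e-04, -2.46116415e-01,  9.69240260e-01,
        -1.62418045e-01],
       [ 0.00000000e+00,  0.00000000e+00,  0.00000000e+00,
         1.00000000e+00]])}
```

View pics/top0.png

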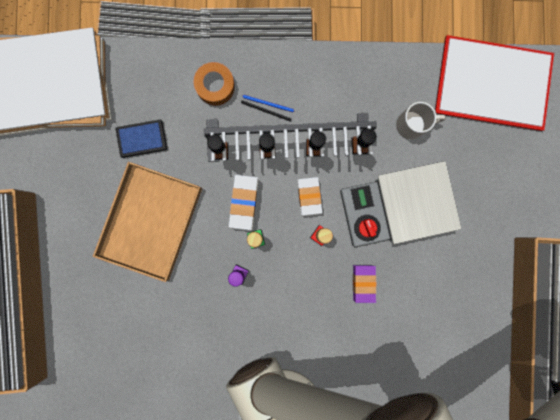

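View pics/side0.png

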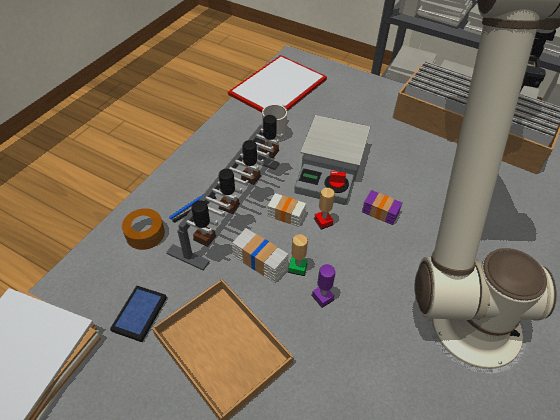

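View pics/wrist0.png

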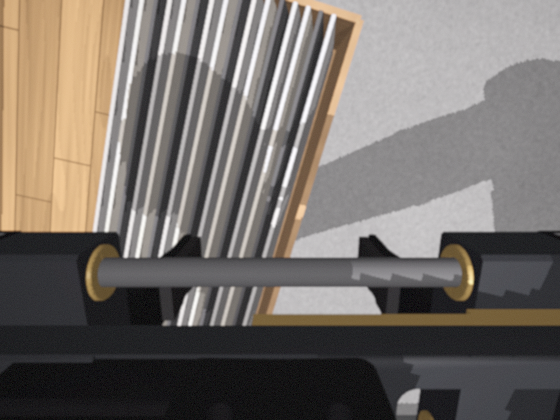

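```bash
cat > h.py <<'E'
from bench import robot
import numpy as np, cv2
from scipy.spatial.transform import Rotation as R
def cam(name):
    c=robot.get_calibration(name); K=c["camera_matrix"]
    if "T" in c: T=c["T"]
    else:
        s=robot.sense(); W=np.eye(4); W[:3,:3]=R.from_rotvec(s["tcp_rot"]).as_matrix(); W[:3,3]=s["eef_pos"]; T=W@c["mount"]
    return K,T
def w(name,xy,z,KT=None):
    K,T=KT or cam(name); d=T[:3,:3]@np.linalg.inv(K)@np.array([xy[0],xy[1],1.]); o=T[:3,3]
    return o+d*(z-o[2])/d[2]
def tri(obs):
    A=np.zeros((3,3));b=np.zeros(3)
    for name,xy,*KT in obs:
        K,T=KT[0] if KT else cam(name); d=T[:3,:3]@np.linalg.inv(K)@np.array([xy[0],xy[1],1.]); d/=np.linalg.norm(d)
        P=np.eye(3)-np.outer(d,d);A+=P;b+=P@T[:3,3]
    return np.linalg.solve(A,b)
def px(name,p,KT=None):
    K,T=KT or cam(name); q=np.linalg.inv(T)@np.append(p,1); u=K@q[:3]; return u[:2]/u[2]
def save(name,f,crop=None,k=1):
    im=robot.grab_frame(name); 
    b=im[:,:,::-1]
    if crop: x0,y0,x1,y1=crop; b=b[y0:y1,x0:x1]
    if k!=1: b=cv2.resize(b,None,fx=k,fy=k,interpolation=cv2.INTER_CUBIC)
    cv2.imwrite(f"pics/{f}.png",b); return im
def rel(p,Rm=None):
    """tool-axes shift cm from the current measured TCP to world p, and turn to rot matrix"""
    s=robot.sense(); C=R.from_rotvec(s["tcp_rot"]).as_matrix()
    d=C.T@(np.array(p)-s["eef_pos"])*100
    t=R.from_matrix(C.T@Rm).as_rotvec() if Rm is not None else None
    return d,t
E
python3 - <<'E'
from h import *
np.set_printoptions(precision=4,suppress=True)
Z=dict(stamp_a_mid=.06,stamp_b_mid=.06,stamp_c_mid=.06,rack=0,hook0=.14,hook1=.14,hook2=.14,hung0_mid=.14,pack_large_mid=.03,pack_small_mid=.022,pan_top=.08,knob_grip=.069,tray_in=.005,inkpad=0,mug=0)
for k,z in Z.items():
    t=robot.place_of("top",k); s=robot.place_of("side",k)
    for n,l in (("top",t),("side",s)):
        for r in l[:4]:
            if r["confidence"]>.2: print(k,n,np.round(r["xy"],1),round(r["confidence"],2),w(n,r["xy"],z)[:2])
    if t and s: print("   tri",tri([("top",t[0]["xy"]),("side",s[0]["xy"])]))
E
python3 - <<'E'
import cv2
a=cv2.imread('pics/top0.png')[120:300,190:470]; cv2.imwrite('pics/top0c.png',cv2.resize(a,None,fx=2.8,fy=2.8,interpolation=cv2.INTER_CUBIC))
a=cv2.imread('pics/side0.png')[90:320,170:420]; cv2.imwrite('pics/side0c.png',cv2.resize(a,None,fx=2.6,fy=2.6,interpolation=cv2.INTER_CUBIC))
E
```

```text
stamp_a_mid top [323.6 233.5] 0.55 [ 0.443 -0.096]
stamp_a_mid top [309.3 196.8] 0.49 [ 0.5326 -0.0605]
stamp_a_mid side [328.6 208.4] 0.78 [ 0.4268 -0.0965]
   tri [ 0.436  -0.0998  0.052 ]
stamp_b_mid top [217.7 145.1] 0.71 [0.6577 0.1655]
stamp_b_mid top [150.6 221.6] 0.71 [0.4685 0.3247]
stamp_c_mid top [235.3 276.2] 0.65 [0.3381 0.118 ]
stamp_c_mid top [254.2 239.8] 0.6 [0.4263 0.0733]
stamp_c_mid top [246.4 203. ] 0.5 [0.5159 0.0933]
stamp_c_mid side [323.9 282. ] 0.93 [0.3398 0.1067]
stamp_c_mid side [295.8 252.8] 0.92 [0.4338 0.0684]
   tri [0.3382 0.1163 0.0753]
rack top [288.2 144.2] 0.93 [ 0.6733 -0.0098]
rack top [337.3 142. ] 0.49 [ 0.6807 -0.1375]
rack top [152.  220.7] 0.36 [0.472  0.3363]
rack side [226.7 205.7] 0.87 [ 0.6893 -0.0102]
   tri [ 0.6777 -0.0063  0.0097]
hook0 top [241.4 146.7] 0.76 [0.64   0.1021]
hook0 top [289.6 146.5] 0.69 [ 0.6419 -0.0084]
hook0 top [340.4 142.8] 0.66 [ 0.652  -0.1254]
hook0 side [214.1 200.3] 0.91 [0.6509 0.0847]
hook0 side [238.8 175.4] 0.79 [ 0.6449 -0.0144]
hook0 side [256.9 146.2] 0.58 [ 0.6618 -0.1285]
hook0 side [202.  225.8] 
[... 1420 characters left out ...]
op side [338.5 138. ] 0.83 [ 0.5128 -0.3337]
pan_top side [273.3 139.7] 0.56 [ 0.6705 -0.2306]
pan_top side [261.9 149. ] 0.44 [ 0.6785 -0.1807]
   tri [ 0.5106 -0.3169  0.0941]
knob_grip top [368.8 227.4] 0.55 [ 0.4587 -0.2053]
knob_grip side [337.5 174.7] 0.75 [ 0.4559 -0.2093]
   tri [ 0.4567 -0.2055  0.0721]
tray_in top [151.5 220.8] 0.77 [0.4716 0.3363]
tray_in side [219.1 348.8] 0.73 [0.4732 0.3418]
   tri [ 0.4735  0.3389 -0.0015]
inkpad top [241.6 144.3] 0.75 [0.6715 0.1108]
inkpad top [140.  140.8] 0.57 [0.6772 0.3718]
mug top [413.  129.8] 0.92 [ 0.7155 -0.3361]
mug top [268.1 146.6] 0.34 [0.6664 0.0423]
mug side [277.2 136.7] 0.76 [ 0.7111 -0.3261]
   tri [ 0.7188 -0.3403 -0.0144]
```

View pics/top0c.png

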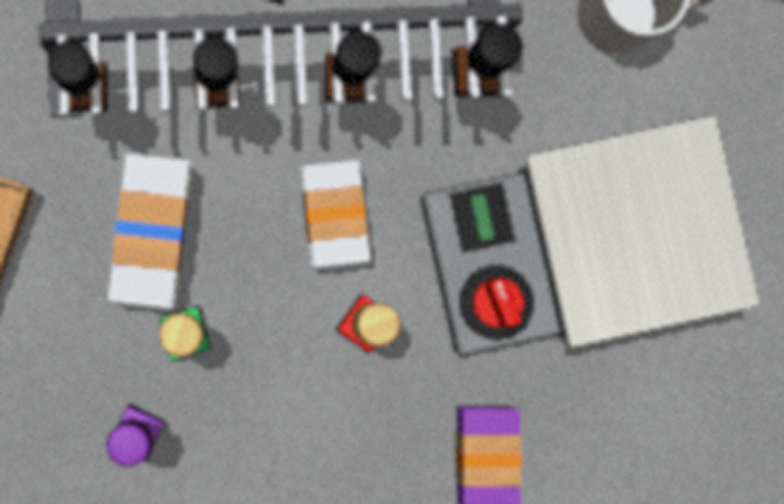

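View pics/side0c.png

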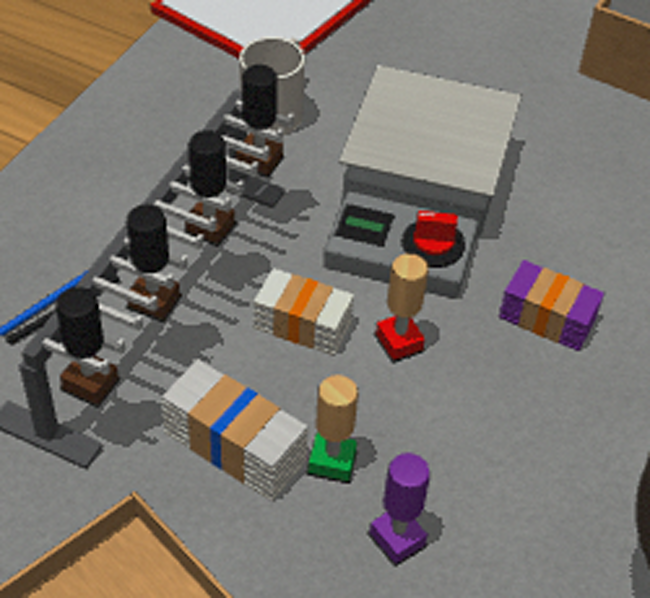

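The things and their look-alikes in the top picture:

- **Stamps:** red at (322,235) and green at (256,239) are the loose ones. There is no blue stamp. The purple one at (237,276) is the look-alike.
- **Packs:** the large one with the blue strap is at (243,202) and the small white one with the orange strap is at (310,196). The purple one at (365,284) is the look-alike.
- **Confirmation:** both enlarged crops show this.

Next I'll fit the outlines.

```bash
cat >> h.py <<'E'
def fit(im,mask,z,name="top"):
    """min-area rectangle of the largest blob of mask on plane z: centre, sizes, yaw of long side (deg)"""
    m=cv2.morphologyEx(mask.astype(np.uint8)*255,cv2.MORPH_OPEN,np.ones((2,2)))
    cs,_=cv2.findContours(m,cv2.RETR_EXTERNAL,cv2.CHAIN_APPROX_NONE)
    c=max(cs,key=cv2.contourArea)
    KT=cam(name)
    P=np.array([w(name,q[0],z,KT)[:2] for q in c],np.float32)*1000
    (cx,cy),(a,b),t=cv2.minAreaRect(P)
    bx=cv2.boxPoints(((cx,cy),(a,b),t)); e=bx[1]-bx[0];f=bx[2]-bx[1]
    l=e if np.hypot(*e)>np.hypot(*f) else f
    return np.round([cx,cy,max(a,b),min(a,b),np.degrees(np.arctan2(l[1],l[0]))%180],1), cv2.contourArea(c)
def plan(p,yaw=None,n=None,start=None):
    """p: world TCP target; yaw: deg of tool y (mod 180). prints n equal rows."""
    s=robot.sense(); C=R.from_rotvec(s["tcp_rot"]).as_matrix(); 
    ey=C[:,1]; cy=np.arctan2(ey[1],ey[0])
    if yaw is None: T=C
    else:
        d=(np.radians(yaw)-cy+np.pi/2)%np.pi-np.pi/2; y2=cy+d
        Y=np.array([np.cos(y2),np.sin(y2),0]);Z=np.array([0,0,-1.]);T=np.stack([np.cross(Y,Z),Y,Z],1)
    rv=R.from_matrix(C.T@T).as_rotvec(); D=C.T@(np.array(p)-s["eef_pos"])*100
    n=n or max(1,int(np.ceil(max(np.linalg.norm(D)/4.0,np.linalg.norm(rv)/.12))))
    A=sum(R.from_rotvec(rv*k/n).as_matrix() for k in range(n))
    print("n",n,"shift",np.round(np.linalg.solve(A,D),2),"turn",np.round(rv/n,3),"now",np.round(s["eef_pos"],4),"yaw",round(np.degrees(cy),1),"t",round(s["time_s"],1))
E
cat > seg.py <<'E'
from h import *
im=cv2.imread("pics/top0.png")[:,:,::-1].astype(int)
def box(x0,y0,x1,y1):
    m=np.zeros(im.shape[:2],bool); m[y0:y1,x0:x1]=1; return m
r,g,b=im[...,0],im[...,1],im[...,2]
br=(r>185)&(g>180)&(b>165)
print("pan",fit(im,br&box(378,158,465,248),.08))
print("tray",fit(im,(r>b+30)&box(85,155,208,288),.04))
pk=((np.abs(im-im.mean(2,keepdims=True)).max(2)>25)|(r>160))
print("large",fit(im,pk&box(222,170,264,230),.06))
print("small",fit(im,pk&box(292,172,330,220),.044))
print("knobbar",fit(im,(r>150)&(g<110)&box(350,210,390,245),.076))
E
python3 seg.py; python3 -c "
import cv2
a=cv2.imread('pics/top0.png')
for n,(x0,y0,x1,y1) in dict(a=(340,150,470,250),b=(195,115,385,165)).items():
    cv2.imwrite(f'pics/t0{n}.png',cv2.resize(a[y0:y1,x0:x1],None,fx=780/(x1-x0) if n=='b' else 6,fy=780/(x1-x0) if n=='b' else 6,interpolation=cv2.INTER_CUBIC))"
```

```text
pan (array([ 519.1, -329. ,  167.6,  167. ,   12.7]), 4565.0)
tray (array([467.1, 336.4, 251.2, 195.3, 161.2]), 7908.5)
large (array([516.4,  99.4, 131.1,  60.5, 173.7]), 1196.0)
small (array([534.4, -64.7,  92.4,  53.4,   5.1]), 721.0)
knobbar (array([ 457. , -213.4,   39.4,   21.3,   21.9]), 91.0)
```

View pics/t0a.png

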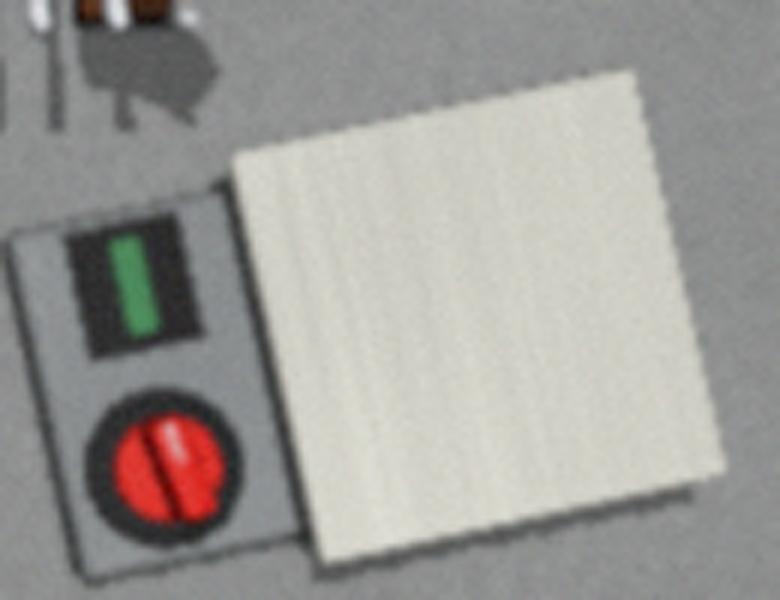

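View pics/t0b.png

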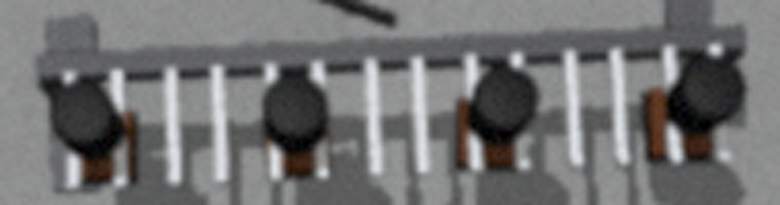

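```bash
python3 - <<'E'
from h import *
plan([.50,.10,.28],83.7)
E
```

```text
n 20 shift [-2.04  3.44 -0.29] turn [0.    0.    0.017] now [ 0.1393 -0.6092  0.2225] yaw 102.9 t 1.6
```

Call:
jog_arm([
  [[0,0,-3],[0,0,0],1],
  [[0,0,-3],[0,0,0],1],
  [[-2.04,3.44,0],[0,0,0.017],1],
  [[-2.04,3.44,0],[0,0,0.017],1],
  [[-2.04,3.44,0],[0,0,0.017],1],
  [[-2.04,3.44,0],[0,0,0.017],1],
  [[-2.04,3.44,0],[0,0,0.017],1],
  [[-2.04,3.44,0],[0,0,0.017],1],
  [[-2.04,3.44,0],[0,0,0.017],1],
  [[-2.04,3.44,0],[0,0,0.017],1],
  [[-2.04,3.44,0],[0,0,0.017],1],
  [[-2.04,3.44,0],[0,0,0.017],1],
], grip_force=40)

```text
time_s: 2.65
eef_pos: [0.2901, -0.2376, 0.283]
tcp_rot: [-0.084, 3.139, -0.001]
contact_force: [0.3, -0.3, -0.0]
opening: 1.002
```

Call:
jog_arm([
  [[-2.04,3.44,0],[0,0,0.017],1],
  [[-2.04,3.44,0],[0,0,0.017],1],
  [[-2.04,3.44,0],[0,0,0.017],1],
  [[-2.04,3.44,0],[0,0,0.017],1],
  [[-2.04,3.44,0],[0,0,0.017],1],
  [[-2.04,3.44,0],[0,0,0.017],1],
  [[-2.04,3.44,0],[0,0,0.017],1],
  [[-2.04,3.44,0],[0,0,0.017],1],
  [[-2.04,3.44,0],[0,0,0.017],1],
  [[-2.04,3.44,0],[0,0,0.017],1],
  [[0,0,0],[0,0,0],1],
])

```text
time_s: 3.57
eef_pos: [0.5048, 0.1045, 0.2813]
tcp_rot: [0.176, 3.136, 0.0]
contact_force: [0.6, -0.3, 0.1]
opening: 0.998
```

```bash
python3 - <<'E'
from h import *
plan([.52,.10,.28],83.7)
save("wrist","w1"); save("top","t1")
for l in("pack_large_mid","stamp_c_mid"):
  for r in robot.place_of("wrist",l)[:3]: print(l,r,w("wrist",r["xy"],.03 if "pack" in l else .06))
E
```

```text
n 1 shift [-1.56 -0.28  0.13] turn [ 0.     0.001 -0.002] now [0.5048 0.1045 0.2813] yaw 83.6 t 3.6
pack_large_mid {'xy': [278.9, 188.9], 'confidence': 0.92} [0.51247724 0.09755431 0.03      ]
stamp_c_mid {'xy': [243.6, 119.4], 'confidence': 0.88} [0.41853441 0.0656401  0.06      ]
stamp_c_mid {'xy': [272.5, 35.9], 'confidence': 0.72} [0.33324036 0.11056365 0.06      ]
```

View pics/w1.png

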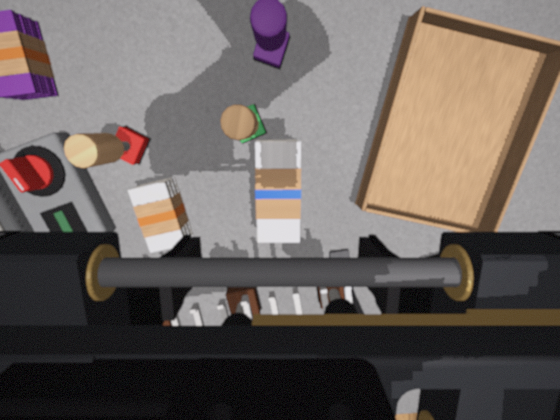

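View pics/t1.png

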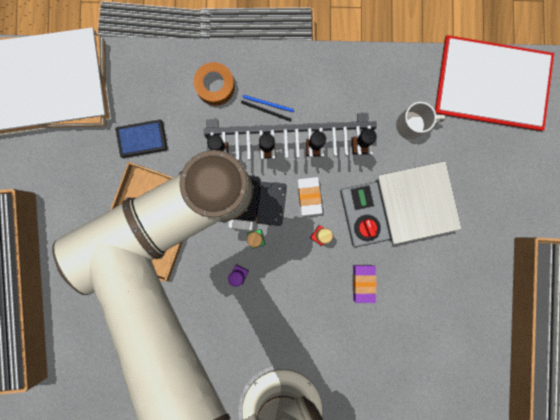

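```bash
python3 - <<'E'
from h import *
im=cv2.imread("pics/w1.png")[:,:,::-1].astype(int)
for q in [(256,141),(300,141),(301,242),(256,242)]: print(w("wrist",q,.06))
E
python3 -c "
import cv2
a=cv2.imread('pics/w1.png')[80:260,190:360]; cv2.imwrite('pics/w1c.png',cv2.resize(a,None,fx=3.3,fy=3.3,interpolation=cv2.INTER_CUBIC))"
```

```text
[0.44514419 0.07695515 0.06      ]
[0.45123932 0.12981114 0.06      ]
[0.58037195 0.1183735  0.06      ]
[0.57362525 0.05974395 0.06      ]
```

View pics/w1c.png

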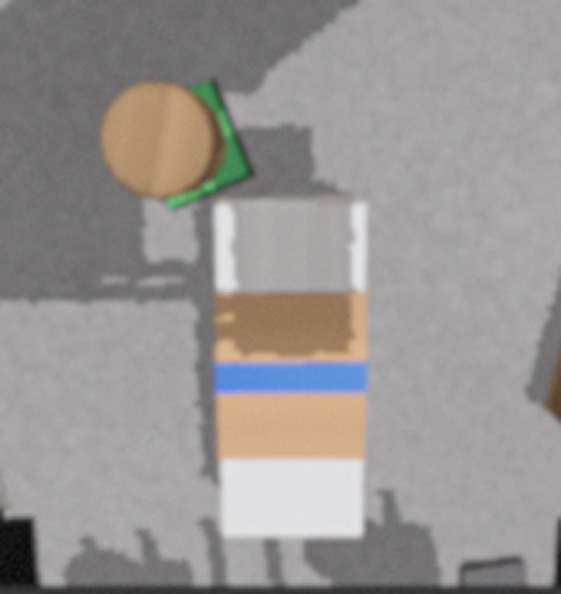

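```bash
cat > pk.py <<'E'
from h import *
import sys
def packrect(z,f,box):
    s=robot.sense(); im=save("wrist",f).astype(int); r,g,b=im[...,0],im[...,1],im[...,2]
    print("pose",s["eef_pos"],robot.sense()["eef_pos"])
    m=np.zeros(im.shape[:2],bool); x0,y0,x1,y1=box; m[y0:y1,x0:x1]=1
    return im,m
E
python3 - <<'E'
from h import *
print(robot.sense()["eef_pos"]); save("wrist","w2"); print(robot.sense()["eef_pos"])
r=robot.place_of("wrist","pack_large_mid")[0]; print(r, w("wrist",r["xy"],.03))
for n in ("wrist",):
  for l in("stamp_c_mid","stamp_a_mid"):
    for r in robot.place_of(n,l)[:3]: print(l,r,w(n,r["xy"],.06))
E
python3 -c "
import cv2
a=cv2.imread('pics/w2.png')[80:260,190:360]; cv2.imwrite('pics/w2c.png',cv2.resize(a,None,fx=3.3,fy=3.3,interpolation=cv2.INTER_CUBIC))"
```

```text
[0.50080985 0.0993615  0.28245715]
[0.50074338 0.09904568 0.28278336]
{'xy': [283.3, 190.7], 'confidence': 0.73} [0.51589075 0.10228133 0.03      ]
stamp_c_mid {'xy': [274.0, 37.7], 'confidence': 0.95} [0.33542192 0.1118234  0.06      ]
stamp_c_mid {'xy': [247.3, 122.6], 'confidence': 0.86} [0.42290687 0.06916315 0.06      ]
stamp_a_mid {'xy': [112.8, 151.3], 'confidence': 0.84} [ 0.43747012 -0.0986214   0.06      ]
```

View pics/w2c.png

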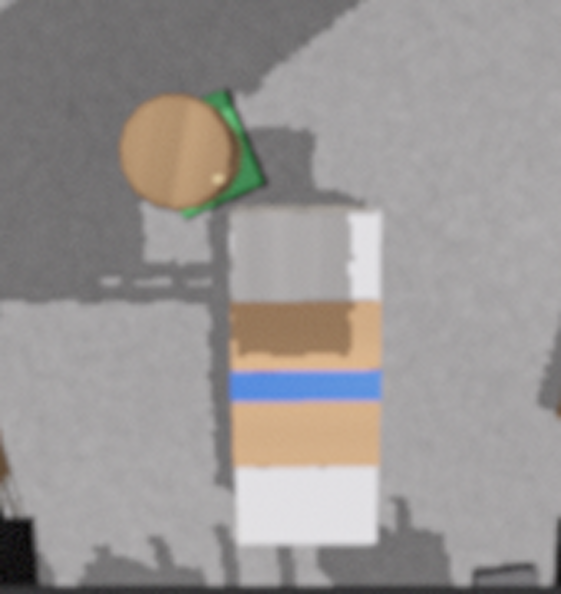

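```bash
python3 - <<'E'
from h import *
P=np.array([w("wrist",q,.06) for q in [(259.7,142.7),(305.8,143.3),(304.5,245.2),(261.8,244.8)]]);print(P[:,:2],P.mean(0)); a=(P[2]+P[3]-P[0]-P[1]); print(np.degrees(np.arctan2(a[1],a[0])))
plan([*P.mean(0)[:2],.12],np.degrees(np.arctan2(a[1],a[0]))+90)
E
```

```text
[[0.44800091 0.08084703]
 [0.45517393 0.13631261]
 [0.58603456 0.12215208]
 [0.57896908 0.06633609]] [0.51704462 0.10141195 0.06      ]
-6.249256336031376
n 5 shift [-0.31  0.09  3.26] turn [ 0.     0.    -0.001] now [0.5008 0.0989 0.2831] yaw 83.3 t 4.0
```

Call:
jog_arm([
  [[-0.31,0.1,3.26],[0,0,0],1],
  [[-0.31,0.1,3.26],[0,0,0],1],
  [[-0.31,0.1,3.26],[0,0,0],1],
  [[-0.31,0.1,3.26],[0,0,0],1],
  [[-0.31,0.1,3.26],[0,0,0],1],
  [[0,0,0],[0,0,0],1],
  [[0,0,0],[0,0,0],1],
  [[0,0,0],[0,0,0],1],
])

```text
time_s: 4.63
eef_pos: [0.5184, 0.103, 0.1216]
tcp_rot: [0.18, 3.133, 0.002]
contact_force: [0.2, 0.2, 1.0]
opening: 1.003
```

```bash
python3 - <<'E'
from h import *
plan([.517,.1014,.025],83.75)
E
```

```text
n 3 shift [ 0.05 -0.06  3.22] turn [ 0.     0.001 -0.002] now [0.5184 0.103  0.1216] yaw 83.4 t 4.6
```

Call:
jog_arm([
  [[0.05,-0.06,2.4],[0,0,0],1],
  [[0.05,-0.06,2.4],[0,0,0],1],
  [[0.05,-0.06,2.4],[0,0,0],1],
  [[0,0,2.4],[0,0,0],1],
  [[0,0,0],[0,0,0],1],
  [[0,0,0],[0,0,0],0],
  [[0,0,0],[0,0,0],0],
  [[0,0,0],[0,0,0],0],
  [[0,0,0],[0,0,0],0],
  [[0,0,0],[0,0,0],0],
], grip_force=40)

```text
time_s: 5.47
eef_pos: [0.5163, 0.1018, 0.0249]
tcp_rot: [0.18, 3.134, 0.002]
contact_force: [-0.2, 0.1, -0.3]
opening: 0.705
```

```bash
python3 - <<'E'
from h import *
s=robot.sense();print(s["opening"]*87,s["contact_force"]); plan([.517,.1014,.18])
E
```

```text
61.37202257346545 [-0.16089713  0.08015859 -0.2612778 ]
n 4 shift [-0.03 -0.   -3.88] turn [0. 0. 0.] now [0.5163 0.1018 0.0249] yaw 83.4 t 5.5
```

Call:
jog_arm([
  [[0,0,0],[0,0,0],0],
  [[0,0,0],[0,0,0],0],
  [[0,0,0],[0,0,0],0],
  [[0,0,0],[0,0,0],0],
  [[0,0,-1],[0,0,0],0],
  [[0,0,-3],[0,0,0],0],
  [[0,0,-4],[0,0,0],0],
  [[0,0,-4],[0,0,0],0],
  [[0,0,-4],[0,0,0],0],
  [[0,0,-4],[0,0,0],0],
])

```text
time_s: 6.3
eef_pos: [0.5133, 0.1007, 0.2237]
tcp_rot: [-0.182, -3.131, 0.001]
contact_force: [2.1, 1.4, -8.6]
opening: 0.636
```

```bash
python3 - <<'E'
from h import *
s=robot.sense();print(s["opening"]*87,s["contact_force"]); plan([.519,-.3275,.22],102.7)
E
```

```text
55.325764967949866 [ 2.13193003  1.41138428 -8.62507919]
n 11 shift [ 0.09 -3.91  0.04] turn [-0.    -0.    -0.031] now [0.5133 0.1007 0.2237] yaw 83.3 t 6.3
```

Call:
jog_arm([
  [[0.09,-3.6,0],[0,0,-0.028],0],
  [[0.09,-3.6,0],[0,0,-0.028],0],
  [[0.09,-3.6,0],[0,0,-0.028],0],
  [[0.09,-3.6,0],[0,0,-0.028],0],
  [[0.09,-3.6,0],[0,0,-0.028],0],
  [[0.09,-3.6,0],[0,0,-0.028],0],
  [[0.09,-3.6,0],[0,0,-0.028],0],
  [[0.09,-3.6,0],[0,0,-0.028],0],
  [[0.09,-3.6,0],[0,0,-0.028],0],
  [[0.09,-3.6,0],[0,0,-0.028],0],
  [[0.09,-3.6,0],[0,0,-0.028],0],
  [[0.09,-3.6,0],[0,0,-0.028],0],
])

```text
time_s: 7.3
eef_pos: [0.5194, -0.3294, 0.2211]
tcp_rot: [0.346, -3.118, -0.007]
contact_force: [-0.1, 0.6, -7.1]
opening: 0.641
```

Call:
jog_arm([
  [[0,0,0],[0,0,0],0],
  [[0,0,0],[0,0,0],0],
  [[0,0,0],[0,0,0],0],
  [[0,0,0],[0,0,0],0],
])

```text
time_s: 7.63
eef_pos: [0.5206, -0.3274, 0.2223]
tcp_rot: [0.346, -3.12, -0.003]
contact_force: [0.2, 1.1, -8.2]
opening: 0.642
```

```bash
python3 - <<'E'
from h import *
s=robot.sense();print(s["opening"]*87,s["contact_force"]); save("wrist","w3"); save("side","s3");save("top","t3"); plan([.519,-.3285,.11],102.7)
for r in robot.place_of("wrist","pan_top"): print(r,w("wrist",r["xy"],.08))
im=cv2.imread("pics/w3.png")
cv2.imwrite("pics/ws3.png",np.vstack([cv2.resize(cv2.imread("pics/"+n),(400,300)) for n in("w3.png","s3.png")]))
E
```

```text
55.85895523665802 [ 0.22505475  1.09739781 -8.23362179]
n 3 shift [ 0.09 -0.02  3.79] turn [ 0. -0.  0.] now [ 0.5214 -0.3275  0.2236] yaw 102.7 t 7.8
```

View pics/ws3.png

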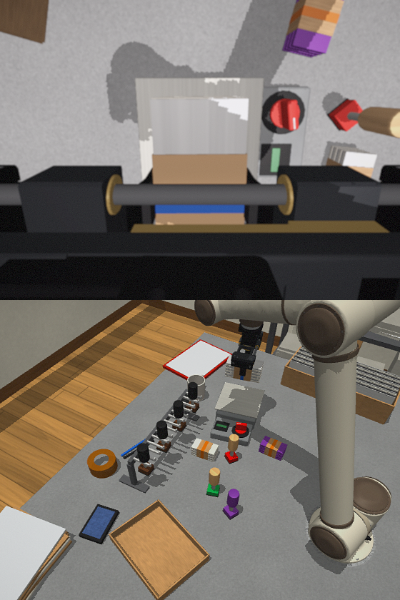

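Call:
jog_arm([
  [[0.1,0,3.6],[0,0,0],0],
  [[0,0,3.6],[0,0,0],0],
  [[0,0,3.2],[0,0,0],0],
  [[0,0,0.6],[0,0,0],0],
  [[0,0,0.5],[0,0,0],0],
  [[0,0,0.5],[0,0,0],0],
  [[0,0,0.4],[0,0,0],0],
  [[0,0,0],[0,0,0],0],
  [[0,0,0],[0,0,0],0],
])

```text
time_s: 8.58
eef_pos: [0.5222, -0.3296, 0.1018]
tcp_rot: [-0.347, 3.118, -0.004]
contact_force: [0.9, -0.6, -5.2]
opening: 0.643
```

```bash
python3 - <<'E'
from h import *
s=robot.sense();print(s["opening"]*87,s["contact_force"]); plan([.519,-.3285,.097],102.7)
E
```

```text
55.943147785766804 [ 0.88034762 -0.63892889 -5.24400847]
n 1 shift [0.29 0.18 0.48] turn [-0.003  0.004 -0.   ] now [ 0.5222 -0.3296  0.1018] yaw 102.7 t 8.6
```

Call:
jog_arm([
  [[0.1,0,0.4],[0,0,0],0],
  [[0,0,0],[0,0,0],0],
  [[0,0,0],[0,0,0],0.95],
  [[0,0,0],[0,0,0],0.95],
  [[0,0,0],[0,0,0],0.95],
  [[0,0,0],[0,0,0],0.95],
  [[0,0,0],[0,0,0],0.95],
  [[0,0,0],[0,0,0],0.95],
  [[0,0,-3],[0,0,0],0.95],
  [[0,0,-3],[0,0,0],0.95],
  [[0,0,-3],[0,0,0],0.95],
  [[0,0,-2],[0,0,0],0.95],
])

```text
time_s: 9.58
eef_pos: [0.5203, -0.3298, 0.2089]
tcp_rot: [-0.347, 3.119, -0.004]
contact_force: [0.8, -0.4, 0.2]
opening: 0.949
```

Call:
jog_arm([
  [[0,0,0],[0,0,0],0.95],
  [[0,0,0],[0,0,0],0.95],
  [[0,0,0],[0,0,0],0.95],
  [[0,0,0],[0,0,0],0.95],
  [[0,0,0],[0,0,0],0.95],
  [[0,0,0],[0,0,0],0.95],
])

```text
time_s: 10.08
eef_pos: [0.5191, -0.3291, 0.2044]
tcp_rot: [0.346, -3.12, -0.001]
contact_force: [-0.4, -0.6, 0.4]
opening: 0.948
```

```bash
python3 - <<'E'
from h import *
s=robot.sense();print(s["opening"]*87,s["contact_force"]); save("wrist","w4",(100,60,460,260),2); plan([.519,-.3285,.097],102.7)
save("side","s4",(270,60,430,230),3)
E
```

```text
82.45075921109348 [-0.41670946 -0.63243401  0.44587554]
n 3 shift [-0.    0.02  3.59] turn [ 0.    -0.001 -0.   ] now [ 0.5192 -0.3291  0.2046] yaw 102.6 t 10.1
```

View pics/w4.png

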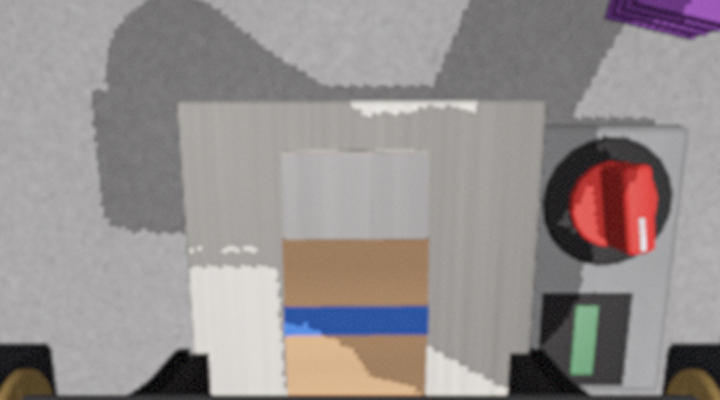

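View pics/s4.png

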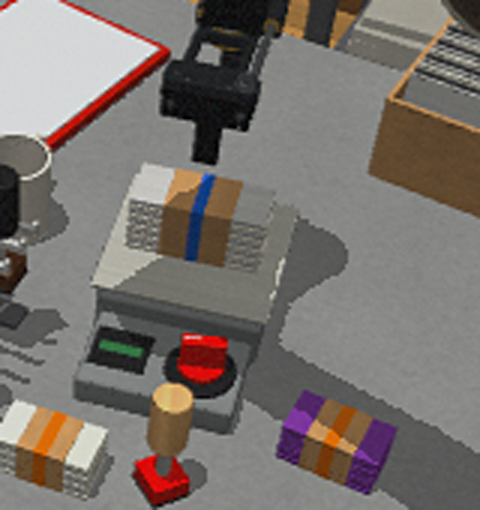

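Call:
jog_arm([
  [[0,0,3],[0,0,0],0.95],
  [[0,0,3.0],[0,0,0],0.95],
  [[0,0,2.8],[0,0,0],0.95],
  [[0,0,1.8],[0,0,0],0.95],
  [[0,0,0],[0,0,0],0.95],
  [[0,0,0],[0,0,0],0],
  [[0,0,0],[0,0,0],0],
  [[0,0,0],[0,0,0],0],
  [[0,0,0],[0,0,0],0],
  [[0,0,0],[0,0,0],0],
  [[0,0,0],[0,0,0],0],
  [[0,0,0],[0,0,0],0],
])

```text
time_s: 11.18
eef_pos: [0.5202, -0.3296, 0.1004]
tcp_rot: [-0.346, 3.12, -0.002]
contact_force: [0.7, -1.7, -0.1]
opening: 0.643
```

Call:
jog_arm([
  [[0,0,0],[0,0,0],0],
  [[0,0,0],[0,0,0],0],
  [[0,0,-1],[0,0,0],0],
  [[0,0,-3],[0,0,0],0],
  [[0,0,-4],[0,0,0],0],
  [[0,0,-4],[0,0,0],0],
  [[0,0,-2],[0,0,0],0],
  [[0,0,0],[0,0,0],0],
])

```text
time_s: 11.85
eef_pos: [0.5208, -0.3297, 0.2444]
tcp_rot: [-0.346, 3.116, -0.006]
contact_force: [1.3, -1.1, -6.6]
opening: 0.645
```

```bash
python3 - <<'E'
from h import *
s=robot.sense();print(s["opening"]*87,s["contact_force"],s["joints"])
c=np.array([.468,.336]); ty=np.radians(161.2); yv=np.array([np.cos(ty),np.sin(ty)])
print("L",c+yv*.055,"S",c-yv*.055)
plan([*(c+yv*.055),.24],161.2)
E
```

```text
56.14545612201921 [ 1.30600314 -1.13533363 -6.57625275] [-3.01786178e-01  3.52470933e-01  1.42284585e-02  5.38948502e-04
 -1.22494203e+00 -1.04814064e+00]
L [0.41593429 0.35372461] S [0.52006571 0.31827539]
n 18 shift [-2.1   3.42  0.02] turn [-0.     0.    -0.057] now [ 0.5208 -0.3297  0.2444] yaw 102.7 t 11.8
```

Call:
jog_arm([
  [[-2.1,3.42,0],[0,0,-0.057],0],
  [[-2.1,3.42,0],[0,0,-0.057],0],
  [[-2.1,3.42,0],[0,0,-0.057],0],
  [[-2.1,3.42,0],[0,0,-0.057],0],
  [[-2.1,3.42,0],[0,0,-0.057],0],
  [[-2.1,3.42,0],[0,0,-0.057],0],
  [[-2.1,3.42,0],[0,0,-0.057],0],
  [[-2.1,3.42,0],[0,0,-0.057],0],
  [[-2.1,3.42,0],[0,0,-0.057],0],
  [[-2.1,3.42,0],[0,0,-0.057],0],
  [[-2.1,3.42,0],[0,0,-0.057],0],
  [[-2.1,3.42,0],[0,0,-0.057],0],
])

```text
time_s: 12.85
eef_pos: [0.5239, 0.1443, 0.2352]
tcp_rot: [1.372, -2.816, -0.003]
contact_force: [1.3, 0.7, -8.4]
opening: 0.638
```

Call:
jog_arm([
  [[-2.1,3.42,0],[0,0,-0.057],0],
  [[-2.1,3.42,0],[0,0,-0.057],0],
  [[-2.1,3.42,0],[0,0,-0.057],0],
  [[-2.1,3.42,0],[0,0,-0.057],0],
  [[-2.1,3.42,0],[0,0,-0.057],0],
  [[-2.1,3.42,0],[0,0,-0.057],0],
  [[0,0,0],[0,0,0],0],
  [[0,0,0],[0,0,0],0],
  [[0,0,0],[0,0,0],0],
  [[0,0,0],[0,0,0],0],
])

```text
time_s: 13.68
eef_pos: [0.4124, 0.3521, 0.2375]
tcp_rot: [1.829, -2.548, 0.002]
contact_force: [0.2, 0.3, -7.6]
opening: 0.645
```

```bash
python3 - <<'E'
from h import *
s=robot.sense();print(s["opening"]*87,s["contact_force"])
plan([.416,.3537,.033],161.2); save("wrist","w5")
E
```

```text
56.14744181069737 [ 0.17208282  0.27080557 -7.56685259]
n 6 shift [-0.05 -0.05  3.41] turn [ 0.    -0.001  0.   ] now [0.4124 0.3521 0.2375] yaw 161.3 t 13.7
```

View pics/w5.png

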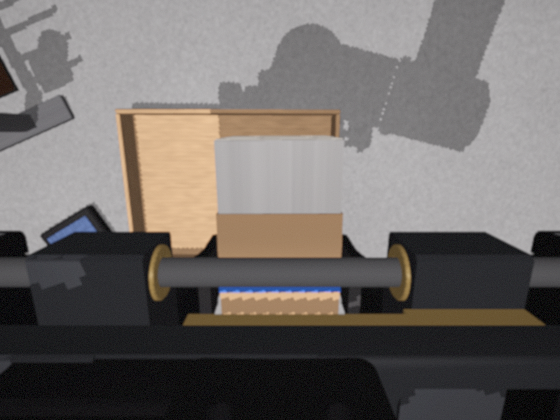

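Call:
jog_arm([
  [[-0.05,-0.06,3.4],[0,0,0],0],
  [[-0.05,-0.06,3.4],[0,0,0],0],
  [[-0.05,-0.06,3.4],[0,0,0],0],
  [[-0.05,-0.06,3.4],[0,0,0],0],
  [[-0.05,-0.06,3.3],[0,0,0],0],
  [[0,0,1.5],[0,0,0],0],
  [[0,0,1],[0,0,0],0],
  [[0,0,0.5],[0,0,0],0],
  [[0,0,0.3],[0,0,0],0],
  [[0,0,0],[0,0,0],0],
  [[0,0,0],[0,0,0],0],
])

```text
time_s: 14.65
eef_pos: [0.4175, 0.3559, 0.0389]
tcp_rot: [-1.832, 2.548, 0.001]
contact_force: [0.5, 0.4, -6.6]
opening: 0.639
```

```bash
python3 - <<'E'
from h import *
s=robot.sense();print(s["opening"]*87,s["contact_force"])
plan([.416,.3537,.033],161.2)
E
```

```text
55.55962852520392 [ 0.45341698  0.41955994 -6.62731716]
n 1 shift [0.26 0.07 0.58] turn [-0.001  0.003  0.004] now [0.4175 0.3559 0.0389] yaw 161.4 t 14.7
```

Call:
jog_arm([
  [[0.1,0,0.2],[0,0,0],0],
  [[0.1,0,0.2],[0,0,0],0],
  [[0,0,0.1],[0,0,0],0],
  [[0,0,0],[0,0,0],0],
  [[0,0,0],[0,0,0],0],
])

```text
time_s: 15.07
eef_pos: [0.4172, 0.3552, 0.0366]
tcp_rot: [-1.832, 2.545, 0.002]
contact_force: [-3.5, -0.6, 9.3]
opening: 0.642
```

Call:
jog_arm([
  [[0,0,0],[0,0,0],0.8],
  [[0,0,0],[0,0,0],0.8],
  [[0,0,0],[0,0,0],0.8],
  [[0,0,0],[0,0,0],0.8],
  [[0,0,-2],[0,0,0],0.8],
  [[0,0,-4],[0,0,0],0.8],
  [[0,0,-4],[0,0,0],1],
  [[0,0,-4],[0,0,0],1],
  [[0,0,-4],[0,0,0],1],
  [[0,0,-4],[0,0,0],1],
  [[0,0,0],[0,0,0],1],
])

```text
time_s: 15.98
eef_pos: [0.4196, 0.3563, 0.2623]
tcp_rot: [-1.825, 2.535, 0.004]
contact_force: [0.4, 0.7, 1.1]
opening: 0.984
```

```bash
python3 - <<'E'
from h import *
s=robot.sense();print(s["opening"]*87,s["contact_force"])
save("wrist","w6"); plan([.50,-.06,.28],95.1); save("side","s6"); 
cv2.imwrite("pics/ws6.png",np.hstack([cv2.resize(cv2.imread("pics/"+n),(400,300)) for n in("w6.png","s6.png")]))
E
```

```text
85.56949478834237 [0.44263373 0.68641877 1.08943439]
n 11 shift [ 2.04 -3.52 -0.21] turn [0.    0.001 0.105] now [0.4179 0.3552 0.2579] yaw 161.5 t 16.0
```

View pics/ws6.png

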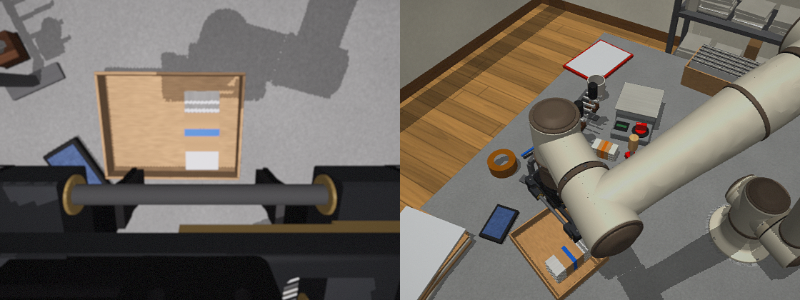

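Call:
jog_arm([
  [[2.04,-3.52,-0.2],[0,0,0.105],1],
  [[2.04,-3.52,-0.2],[0,0,0.105],1],
  [[2.04,-3.52,-0.2],[0,0,0.105],1],
  [[2.04,-3.52,-0.2],[0,0,0.105],1],
  [[2.04,-3.52,-0.2],[0,0,0.105],1],
  [[2.04,-3.52,-0.2],[0,0,0.105],1],
  [[2.04,-3.52,-0.2],[0,0,0.105],1],
  [[2.04,-3.52,-0.2],[0,0,0.105],1],
  [[2.04,-3.52,-0.2],[0,0,0.105],1],
  [[2.04,-3.52,-0.2],[0,0,0.105],1],
  [[2.04,-3.52,-0.2],[0,0,0.105],1],
  [[0,0,0],[0,0,0],1],
])

```text
time_s: 17.08
eef_pos: [0.4958, -0.0667, 0.2733]
tcp_rot: [0.129, -3.135, 0.002]
contact_force: [0.1, 0.7, 0.0]
opening: 0.999
```

Call:
jog_arm([
  [[0,0,0],[0,0,0],1],
  [[0,0,0],[0,0,0],1],
  [[0,0,0],[0,0,0],1],
  [[0,0,0],[0,0,0],1],
  [[0,0,0],[0,0,0],1],
])

```text
time_s: 17.5
eef_pos: [0.499, -0.0607, 0.2741]
tcp_rot: [0.147, -3.137, 0.0]
contact_force: [0.0, -0.0, -0.1]
opening: 0.999
```

```bash
python3 - <<'E'
from h import *
s=robot.sense();print(s["eef_pos"])
save("wrist","w7",(190,60,380,260),3); print(robot.sense()["eef_pos"])
for l,z in(("pack_small_mid",.022),("stamp_a_mid",.06)):
  for r in robot.place_of("wrist",l)[:3]: print(l,r,w("wrist",r["xy"],z))
plan([.5344,-.0647,.12],95.1)
E
```

```text
[ 0.49899969 -0.06073208  0.27411195]
[ 0.49896897 -0.06083686  0.27421645]
pack_small_mid {'xy': [273.4, 205.8], 'confidence': 0.81} [ 0.53481744 -0.0660694   0.022     ]
pack_small_mid {'xy': [173.6, 19.0], 'confidence': 0.59} [ 0.31773134 -0.20480109  0.022     ]
stamp_a_mid {'xy': [254.3, 127.8], 'confidence': 0.86} [ 0.43376221 -0.097011    0.06      ]
n 4 shift [-0.88 -0.17  3.86] turn [-0.    -0.     0.001] now [ 0.4989 -0.0611  0.2744] yaw 95.3 t 17.6
```

View pics/w7.png

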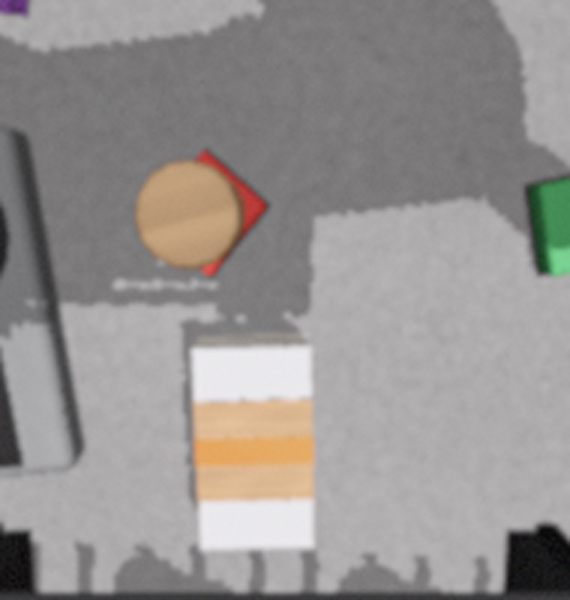

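```bash
python3 - <<'E'
from h import *
P=np.array([w("wrist",(190+a/3,60+b/3),.044) for a,b in [(191,346),(311,346),(313.5,548),(199,550)]]);print(P[:,:2],P.mean(0)); a=(P[2]+P[3]-P[0]-P[1]);b=P[1]+P[2]-P[0]-P[3]; print(np.degrees(np.arctan2(a[1],a[0])),np.degrees(np.arctan2(b[1],b[0])))
plan([*P.mean(0)[:2],.12],94.5)
E
```

```text
[[ 0.49212322 -0.09474883]
 [ 0.48738663 -0.04426017]
 [ 0.57742735 -0.03365808]
 [ 0.5831509  -0.08448023]] [ 0.53502202 -0.06428683  0.044     ]
6.57513035926464 95.89479320253683
n 4 shift [-0.89 -0.16  3.86] turn [-0.    -0.     0.004] now [ 0.4989 -0.0611  0.2744] yaw 95.3 t 17.6
```

Call:
jog_arm([
  [[-0.9,-0.16,3.86],[0,0,-0.003],1],
  [[-0.9,-0.16,3.86],[0,0,-0.003],1],
  [[-0.9,-0.16,3.86],[0,0,-0.003],1],
  [[-0.9,-0.16,3.86],[0,0,-0.003],1],
  [[0,0,0],[0,0,0],1],
  [[0,0,0],[0,0,0],1],
  [[0,0,0],[0,0,0],1],
])

```text
time_s: 18.23
eef_pos: [0.5363, -0.0646, 0.1218]
tcp_rot: [-0.164, 3.135, -0.001]
contact_force: [0.6, -0.5, 0.2]
opening: 1.0
```

```bash
python3 - <<'E'
from h import *
plan([.535,-.0645,.016],96)
E
```

```text
n 3 shift [0.05 0.01 3.53] turn [-0.     0.001  0.   ] now [ 0.5363 -0.0646  0.1218] yaw 96.0 t 18.2
```

Call:
jog_arm([
  [[0.05,0,3.2],[0,0,0],1],
  [[0.05,0,3.2],[0,0,0],1],
  [[0,0,3.2],[0,0,0],1],
  [[0,0,0.9],[0,0,0],1],
  [[0,0,0],[0,0,0],1],
  [[0,0,0],[0,0,0],0],
  [[0,0,0],[0,0,0],0],
  [[0,0,0],[0,0,0],0],
  [[0,0,0],[0,0,0],0],
  [[0,0,0],[0,0,0],0],
  [[0,0,0],[0,0,0],0],
  [[0,0,0],[0,0,0],0],
])

```text
time_s: 19.23
eef_pos: [0.5345, -0.0647, 0.0156]
tcp_rot: [-0.163, 3.136, 0.0]
contact_force: [0.0, 0.5, 2.5]
opening: 0.569
```

Call:
jog_arm([
  [[0,0,0],[0,0,0],0],
  [[0,0,0],[0,0,0],0],
  [[0,0,0],[0,0,0],0],
  [[0,0,0],[0,0,0],0],
])

```text
time_s: 19.57
eef_pos: [0.5345, -0.0647, 0.0156]
tcp_rot: [-0.163, 3.137, 0.0]
contact_force: [-2.3, 0.6, 6.2]
opening: 0.57
```

```bash
python3 - <<'E'
from h import *
s=robot.sense();print(s["opening"]*87,s["eef_pos"],s["contact_force"])
E
```

```text
49.59598369521538 [ 0.53447447 -0.06467345  0.01558885] [-2.34919838  0.6299518   6.18723749]
```

Call:
jog_arm([
  [[0,0,-1],[0,0,0],0],
  [[0,0,-3],[0,0,0],0],
  [[0,0,-4],[0,0,0],0],
  [[0,0,-4],[0,0,0],0],
  [[0,0,-4],[0,0,0],0],
  [[0,0,-4],[0,0,0],0],
  [[0,0,0],[0,0,0],0],
])

```text
time_s: 20.15
eef_pos: [0.5384, -0.0652, 0.224]
tcp_rot: [-0.164, 3.121, -0.002]
contact_force: [1.3, 0.2, -2.3]
opening: 0.57
```

```bash
python3 - <<'E'
from h import *
s=robot.sense();print(s["opening"]*87,s["eef_pos"],s["contact_force"])
plan([.519,-.3285,.2],102.7)
E
```

```text
49.58918445571086 [ 0.53841339 -0.06522326  0.22402874] [ 1.32688514  0.19855072 -2.2927506 ]
n 7 shift [ 0.86 -3.67  0.34] turn [-0.     0.002 -0.017] now [ 0.5384 -0.0652  0.224 ] yaw 96.0 t 20.1
```

Call:
jog_arm([
  [[0.85,-3.7,0.3],[0,0,-0.017],0],
  [[0.85,-3.7,0.3],[0,0,-0.017],0],
  [[0.85,-3.7,0.3],[0,0,-0.017],0],
  [[0.85,-3.7,0.3],[0,0,-0.017],0],
  [[0.8,-3.7,0.3],[0,0,-0.017],0],
  [[0.8,-3.7,0.3],[0,0,-0.017],0],
  [[0.8,-3.7,0.3],[0,0,-0.017],0],
  [[0,0,0],[0,0,0],0],
  [[0,0,0],[0,0,0],0],
  [[0,0,0],[0,0,0],0],
  [[0,0,0],[0,0,0],0],
])

```text
time_s: 21.07
eef_pos: [0.5164, -0.3285, 0.1936]
tcp_rot: [0.35, -3.121, -0.002]
contact_force: [0.2, -0.1, -4.5]
opening: 0.572
```

```bash
python3 - <<'E'
from h import *
s=robot.sense();print(s["opening"]*87,s["eef_pos"],s["contact_force"])
plan([.519,-.3285,.101],102.7)
E
```

```text
49.73983880485235 [ 0.5164223  -0.32846838  0.19357164] [ 0.1777079  -0.1120908  -4.54724975]
n 3 shift [-0.09 -0.02  3.09] turn [ 0.    -0.     0.001] now [ 0.5164 -0.3285  0.1936] yaw 102.8 t 21.1
```

Call:
jog_arm([
  [[-0.1,0,3.1],[0,0,0],0],
  [[-0.1,0,3.1],[0,0,0],0],
  [[-0.05,0,2.9],[0,0,0],0],
  [[0,0,0.5],[0,0,0],0],
  [[0,0,0.4],[0,0,0],0],
  [[0,0,0.2],[0,0,0],0],
  [[0,0,0],[0,0,0],0],
  [[0,0,0],[0,0,0],0],
])

```text
time_s: 21.73
eef_pos: [0.5205, -0.3291, 0.0942]
tcp_rot: [-0.35, 3.119, -0.003]
contact_force: [0.3, 0.8, -3.0]
opening: 0.57
```

Slightly pressed and still carrying part of the weight. Lower 2 mm more and let go.

Call:
jog_arm([
  [[0,0,0.2],[0,0,0],0],
  [[0,0,0],[0,0,0],0],
  [[0,0,0],[0,0,0],0.9],
  [[0,0,0],[0,0,0],0.9],
  [[0,0,0],[0,0,0],0.9],
  [[0,0,0],[0,0,0],0.9],
  [[0,0,0],[0,0,0],0.9],
  [[0,0,0],[0,0,0],0.9],
  [[0,0,-3],[0,0,0],0.9],
  [[0,0,-3],[0,0,0],0.9],
  [[0,0,-3],[0,0,0],0.9],
  [[0,0,-2],[0,0,0],0.9],
])

```text
time_s: 22.73
eef_pos: [0.5201, -0.3295, 0.2035]
tcp_rot: [-0.35, 3.119, -0.004]
contact_force: [-0.2, -0.9, 0.4]
opening: 0.9
```

Call:
jog_arm([
  [[0,0,0],[0,0,0],0.9],
  [[0,0,0],[0,0,0],0.9],
  [[0,0,0],[0,0,0],0.9],
  [[0,0,0],[0,0,0],0.9],
  [[0,0,0],[0,0,0],0.9],
  [[0,0,0],[0,0,0],0.9],
  [[0,0,0],[0,0,0],0.9],
])

```text
time_s: 23.32
eef_pos: [0.519, -0.3288, 0.1994]
tcp_rot: [0.349, -3.121, -0.001]
contact_force: [0.3, -0.0, 0.6]
opening: 0.899
```

```bash
python3 - <<'E'
from h import *
s=robot.sense();print(s["opening"]*87,s["contact_force"]); save("wrist","w8",(100,60,460,260),2); plan([.519,-.3285,.091],102.7)
E
```

```text
78.19563764607747 [ 0.31949422 -0.03562681  0.58410438]
n 3 shift [-0.    0.01  3.62] turn [ 0. -0.  0.] now [ 0.5191 -0.3289  0.1996] yaw 102.8 t 23.4
```

View pics/w8.png

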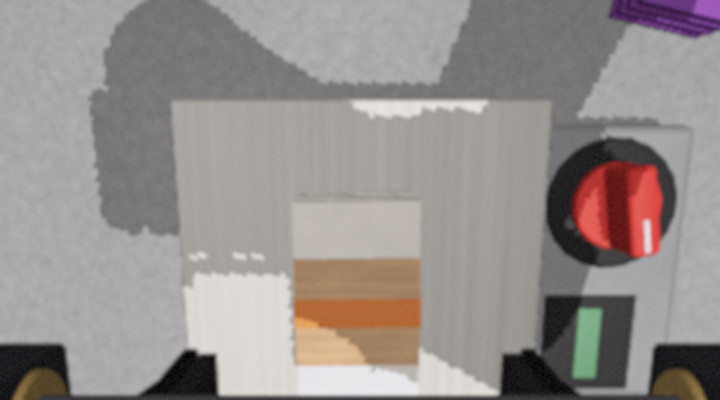

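Call:
jog_arm([
  [[0,0,3.2],[0,0,0],0.9],
  [[0,0,3.2],[0,0,0],0.9],
  [[0,0,3.0],[0,0,0],0.9],
  [[0,0,1.3],[0,0,0],0.9],
  [[0,0,0],[0,0,0],0.9],
  [[0,0,0],[0,0,0],0],
  [[0,0,0],[0,0,0],0],
  [[0,0,0],[0,0,0],0],
  [[0,0,0],[0,0,0],0],
  [[0,0,0],[0,0,0],0],
  [[0,0,0],[0,0,0],0],
  [[0,0,0],[0,0,0],0],
])

```text
time_s: 24.37
eef_pos: [0.5197, -0.3291, 0.0938]
tcp_rot: [-0.349, 3.121, -0.001]
contact_force: [0.1, -0.9, 1.1]
opening: 0.574
```

Call:
jog_arm([
  [[0,0,0],[0,0,0],0],
  [[0,0,0],[0,0,0],0],
  [[0,0,-1],[0,0,0],0],
  [[0,0,-3],[0,0,0],0],
  [[0,0,-4],[0,0,0],0],
  [[0,0,-4],[0,0,0],0],
  [[0,0,-3],[0,0,0],0],
  [[0,0,0],[0,0,0],0],
  [[0,0,0],[0,0,0],0],
])

```text
time_s: 25.12
eef_pos: [0.5192, -0.3285, 0.2446]
tcp_rot: [-0.348, 3.12, 0.0]
contact_force: [0.2, -0.5, -4.9]
opening: 0.573
```

```bash
python3 - <<'E'
from h import *
s=robot.sense();print(s["opening"]*87,s["contact_force"])
plan([.520,.318,.24],161.2)
E
```

```text
49.84910799152262 [ 0.2182868  -0.47695022 -4.9117729 ]
n 17 shift [-2.57  3.03  0.03] turn [-0.    0.   -0.06] now [ 0.5192 -0.3285  0.2446] yaw 102.7 t 25.1
```

Call:
jog_arm([
  [[0,0,-3],[0,0,0],0],
  [[-2.57,3.03,0],[0,0,-0.06],0],
  [[-2.57,3.03,0],[0,0,-0.06],0],
  [[-2.57,3.03,0],[0,0,-0.06],0],
  [[-2.57,3.03,0],[0,0,-0.06],0],
  [[-2.57,3.03,0],[0,0,-0.06],0],
  [[-2.57,3.03,0],[0,0,-0.06],0],
  [[-2.57,3.03,0],[0,0,-0.06],0],
  [[-2.57,3.03,0],[0,0,-0.06],0],
  [[-2.57,3.03,0],[0,0,-0.06],0],
  [[-2.57,3.03,0],[0,0,-0.06],0],
  [[-2.57,3.03,0],[0,0,-0.06],0],
])

```text
time_s: 26.12
eef_pos: [0.5944, 0.095, 0.2694]
tcp_rot: [1.343, -2.832, -0.003]
contact_force: [0.7, -0.1, -4.5]
opening: 0.572
```

Call:
jog_arm([
  [[-2.57,3.03,0],[0,0,-0.06],0],
  [[-2.57,3.03,0],[0,0,-0.06],0],
  [[-2.57,3.03,0],[0,0,-0.06],0],
  [[-2.57,3.03,0],[0,0,-0.06],0],
  [[-2.57,3.03,0],[0,0,-0.06],0],
  [[-2.57,3.03,0],[0,0,-0.06],0],
  [[0,0,0],[0,0,0],0],
  [[0,0,0],[0,0,0],0],
  [[0,0,0],[0,0,0],0],
  [[0,0,0],[0,0,0],0],
])

```text
time_s: 26.95
eef_pos: [0.5193, 0.3165, 0.2714]
tcp_rot: [1.825, -2.552, 0.0]
contact_force: [0.2, 0.4, -4.8]
opening: 0.569
```

```bash
python3 - <<'E'
from h import *
s=robot.sense();print(s["opening"]*87,s["contact_force"])
plan([.520,.318,.024],161.2); save("wrist","w9")
E
```

```text
49.50814786270514 [ 0.19621938  0.36716473 -4.82625101]
n 7 shift [-0.03 -0.01  3.53] turn [ 0. -0. -0.] now [0.5193 0.3165 0.2714] yaw 161.1 t 26.9
```

View pics/w9.png

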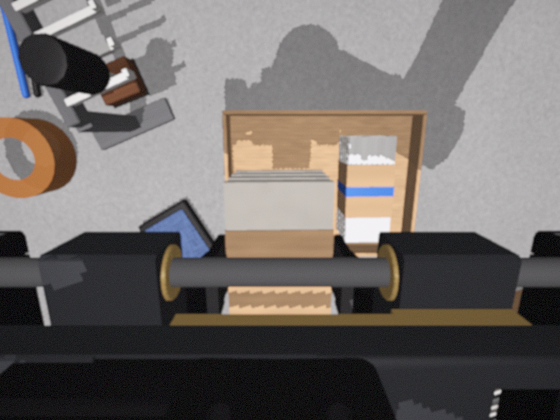

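Call:
jog_arm([
  [[-0.05,0,3.9],[0,0,0],0],
  [[-0.05,0,3.9],[0,0,0],0],
  [[-0.05,0,3.9],[0,0,0],0],
  [[-0.05,0,3.9],[0,0,0],0],
  [[0,0,3.9],[0,0,0],0],
  [[0,0,2.5],[0,0,0],0],
  [[0,0,1.5],[0,0,0],0],
  [[0,0,0.7],[0,0,0],0],
  [[0,0,0.3],[0,0,0],0],
  [[0,0,0],[0,0,0],0],
  [[0,0,0],[0,0,0],0],
])

```text
time_s: 27.92
eef_pos: [0.5214, 0.32, 0.0296]
tcp_rot: [-1.827, 2.552, 0.0]
contact_force: [0.5, 0.6, -3.9]
opening: 0.575
```

Call:
jog_arm([
  [[0,0,0.2],[0,0,0],0],
  [[0,0,0.2],[0,0,0],0],
  [[0,0,0],[0,0,0],0],
  [[0,0,0],[0,0,0],0],
])

```text
time_s: 28.25
eef_pos: [0.5206, 0.32, 0.0249]
tcp_rot: [-1.828, 2.553, 0.0]
contact_force: [-0.2, 0.2, -2.6]
opening: 0.573
```

Call:
jog_arm([
  [[0,0,0.1],[0,0,0],0],
  [[0,0,0],[0,0,0],0],
  [[0,0,0],[0,0,0],0.75],
  [[0,0,0],[0,0,0],0.75],
  [[0,0,0],[0,0,0],0.75],
  [[0,0,0],[0,0,0],0.75],
  [[0,0,-2],[0,0,0],0.75],
  [[0,0,-4],[0,0,0],0.75],
  [[0,0,-4],[0,0,0],0.75],
  [[0,0,-4],[0,0,0],0.75],
  [[0,0,-4],[0,0,0],0.75],
  [[0,0,-4],[0,0,0],0.75],
])

```text
time_s: 29.25
eef_pos: [0.5201, 0.3193, 0.2452]
tcp_rot: [-1.829, 2.554, 0.0]
contact_force: [0.4, 0.9, 0.3]
opening: 0.753
```

Call:
jog_arm([
  [[0,0,0],[0,0,0],0.75],
  [[0,0,0],[0,0,0],0.75],
  [[0,0,0],[0,0,0],0.75],
])

```text
time_s: 29.5
eef_pos: [0.5199, 0.3194, 0.2427]
tcp_rot: [1.828, -2.554, -0.001]
contact_force: [-0.6, 0.2, -1.6]
opening: 0.754
```

```bash
python3 - <<'E'
from h import *
s=robot.sense();print(s["opening"]*87,s["contact_force"])
save("wrist","w10"); save("top","t10"); plan([.44,.07,.28],83.7)
for l in ("knob_grip","stamp_a_mid","stamp_c_mid"):
  for r in robot.place_of("top",l)[:3]: print(l,r,w("top",r["xy"],.06 if "st" in l else .069))
cv2.imwrite("pics/ws10.png",np.hstack([cv2.resize(cv2.imread("pics/"+n),(400,300)) for n in("w10.png","t10.png")]))
E
```

```text
65.62872884817634 [-0.55906554  0.22157715 -1.55996394]
n 12 shift [ 1.89 -1.4  -0.32] turn [-0.    -0.     0.113] now [0.5196 0.3191 0.2412] yaw 161.2 t 29.6
knob_grip {'xy': [371.7, 225.5], 'confidence': 0.51} [ 0.46335462 -0.21239051  0.069     ]
knob_grip {'xy': [412.8, 127.7], 'confidence': 0.3} [ 0.70550391 -0.3149523   0.069     ]
stamp_a_mid {'xy': [324.1, 232.3], 'confidence': 0.78} [ 0.44590655 -0.0972354   0.06      ]
stamp_c_mid {'xy': [235.9, 273.1], 'confidence': 0.78} [0.34553259 0.11661042 0.06      ]
stamp_c_mid {'xy': [253.5, 241.2], 'confidence': 0.69} [0.42291171 0.07493025 0.06      ]
stamp_c_mid {'xy': [289.1, 141.7], 'confidence': 0.51} [ 0.66837476 -0.00994196  0.06      ]
```

View pics/ws10.png

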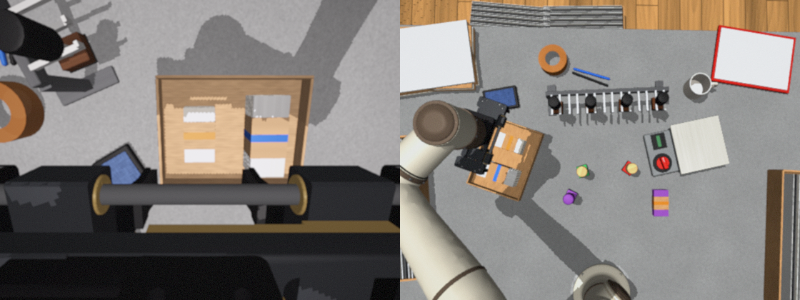

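```bash
python3 - <<'E'
from h import *
k=780/190
T=[]
for tip,base in [((198.5,181.5),(195.5,66)),((400.5,170),(394.5,59)),((600,164),(592.5,50))]:
    a=w("top",(195+tip[0]/k,115+tip[1]/k),.142); b=w("top",(195+base[0]/k,115+base[1]/k),.14)
    print(a[:2],b[:2],np.hypot(*(b-a)[:2]),np.degrees(np.arctan2((b-a)[1],(b-a)[0]))); T.append(a)
d=T[2]-T[0]; print(np.hypot(*d[:2]),np.degrees(np.arctan2(d[1],d[0]))+90)
import itertools
for l in ("hook0","hung0_mid"):
  for r in robot.place_of("top",l)[:5]: print(l,np.round(r["xy"],1),round(r["confidence"],2),w("top",r["xy"],.14)[:2])
im=robot.grab_frame("top")[115:165,195:385,::-1]; cv2.imwrite("pics/rk.png",cv2.resize(im,None,fx=k,fy=k,interpolation=cv2.INTER_CUBIC))
E
```

```text
[0.61094336 0.09711761] [0.67623414 0.09974147] 0.06534348127395943 2.3013162172903536
[ 0.61875437 -0.01524613] [ 0.68171315 -0.01152731] 0.06306852102455761 3.3803907110347726
[ 0.62349573 -0.1269035 ] [ 0.68835304 -0.12288076] 0.06498195262380671 3.549192768128143
0.2243725055421891 3.2070486916570218
hook0 [341.8 141.1] 0.9 [ 0.65600149 -0.12864771]
hook0 [290.2 142.6] 0.6 [ 0.65097184 -0.009687  ]
hook0 [242.6 143.3] 0.6 [0.64793956 0.09942845]
hung0_mid [366.  142.2] 0.96 [ 0.65417068 -0.18468437]
```

View pics/rk.png

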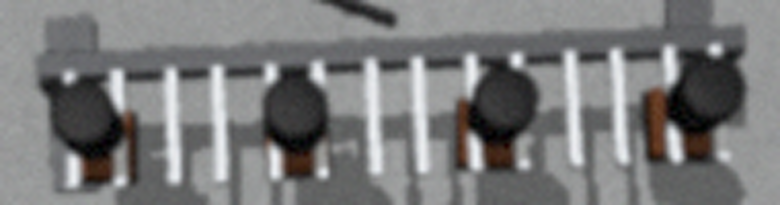

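```bash
python3 - <<'E'
from h import *
plan([.425,.0715,.25],195)
E
```

```text
n 7 shift [ 3.69  1.11 -0.11] turn [ 0.    -0.    -0.084] now [0.5202 0.3195 0.2424] yaw 161.2 t 29.9
```

Call:
jog_arm([
  [[3.69,1.1,-0.11],[0,0,-0.084],0.8],
  [[3.69,1.1,-0.11],[0,0,-0.084],0.8],
  [[3.69,1.1,-0.11],[0,0,-0.084],0.8],
  [[3.69,1.1,-0.11],[0,0,-0.084],0.8],
  [[3.69,1.1,-0.11],[0,0,-0.084],0.8],
  [[3.69,1.1,-0.11],[0,0,-0.084],0.8],
  [[3.69,1.1,-0.11],[0,0,-0.084],0.8],
  [[0,0,0],[0,0,0],0.8],
  [[0,0,0],[0,0,0],0.8],
  [[0,0,0],[0,0,0],0.8],
  [[0,0,0],[0,0,0],0.8],
])

```text
time_s: 30.82
eef_pos: [0.4256, 0.0722, 0.2508]
tcp_rot: [-2.491, 1.914, -0.0]
contact_force: [-0.1, -0.7, 0.2]
opening: 0.801
```

```bash
python3 - <<'E'
from h import *
print(robot.sense()["eef_pos"]); save("wrist","w11")
plan([.425,.0715,.15],195)
for r in robot.place_of("wrist","stamp_c_mid")[:3]: print(r,w("wrist",r["xy"],.06))
E
```

```text
[0.42563207 0.07217905 0.25077389]
n 3 shift [0.02 0.03 3.36] turn [ 0. -0. -0.] now [0.4256 0.0724 0.2507] yaw -165.0 t 30.9
{'xy': [342.7, 240.9], 'confidence': 0.89} [0.33503149 0.11381555 0.06      ]
{'xy': [278.1, 184.0], 'confidence': 0.63} [0.42790554 0.06699721 0.06      ]
```

View pics/w11.png

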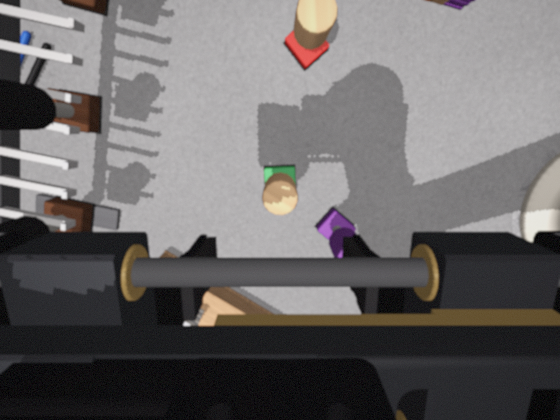

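```bash
python3 - <<'E'
from h import *
im=cv2.imread("pics/w11.png"); g=cv2.cvtColor(im,cv2.COLOR_BGR2GRAY)[160:235,240:320]
c=cv2.HoughCircles(cv2.resize(g,None,fx=4,fy=4),cv2.HOUGH_GRADIENT,1,50,param1=80,param2=20,minRadius=50,maxRadius=90); print(c)
for x,y,r in c[0][:2]:
    q=(240+x/4,160+y/4); print(q,r/4,w("wrist",q,.12))
plan([*w("wrist",q,.12)[:2],.15],195)
E
```

```text
NoneTraceback (most recent call last):
  File "<stdin>", line 4, in <module>
TypeError: 'NoneType' object is not subscriptable
```

```bash
python3 - <<'E'
from h import *
im=cv2.imread("pics/w11.png")[155:235,240:320]
b,g,r=[im[...,i].astype(int) for i in range(3)]
m=((r>b+35)&(r>g+10)).astype(np.uint8)
cs,_=cv2.findContours(m,cv2.RETR_EXTERNAL,cv2.CHAIN_APPROX_NONE); c=max(cs,key=cv2.contourArea)
(x,y),rad=cv2.minEnclosingCircle(c); e=cv2.fitEllipse(c); print(x+240,y+155,rad,e)
q=(240+e[0][0],155+e[0][1]);print(w("wrist",q,.12),w("wrist",(280,198),.12))
cv2.imwrite("pics/w11c.png",cv2.resize(im,None,fx=6,fy=6,interpolation=cv2.INTER_CUBIC))
E
```

```text
279.5 193.74390411376953 20.750024795532227 ((39.7188720703125, 39.49102020263672), (34.20087432861328, 40.8648681640625), 1.465449571609497)
[0.42632115 0.06630583 0.12      ] [0.4251661  0.06956734 0.12      ]
```

View pics/w11c.png

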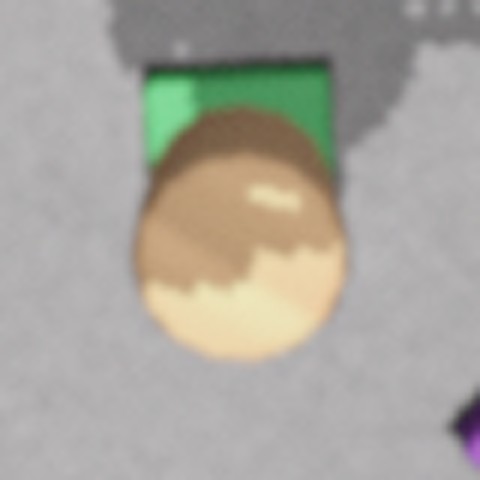

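```bash
python3 - <<'E'
from h import *
print(w("wrist",(280.3,197.5),.12), w("top",(190+182/2.8,120+334/2.8),.12),w("top",(190+378/2.8,120+324/2.8),.12))
plan([.4252,.0695,.15],195)
E
```

```text
[0.42501485 0.06901686 0.12      ] [0.42847032 0.06925259 0.12      ] [ 0.43795913 -0.09276045  0.12      ]
n 3 shift [0.09 0.03 3.35] turn [ 0. -0. -0.] now [0.4255 0.0724 0.2506] yaw -165.0 t 30.9
```

Call:
jog_arm([
  [[0.1,0,3.4],[0,0,0],0.8],
  [[0.1,0,3.4],[0,0,0],0.8],
  [[0.1,0,3.4],[0,0,0],0.8],
  [[0,0,0],[0,0,0],0.8],
  [[0,0,3.4],[0,0,0],0.8],
  [[0,0,2.4],[0,0,0],0.8],
  [[0,0,1.4],[0,0,0],0.8],
  [[0,0,0],[0,0,0],0.8],
  [[0,0,0],[0,0,0],0.8],
])

```text
time_s: 31.67
eef_pos: [0.427, 0.0694, 0.0777]
tcp_rot: [-2.492, 1.913, -0.001]
contact_force: [0.2, -0.2, -0.5]
opening: 0.801
```

```bash
python3 - <<'E'
from h import *
plan([.4255,.0692,.076],195); save("wrist","w12",(180,150,380,300),3)
E
```

```text
n 1 shift [-0.02  0.15  0.17] turn [-0.    -0.001 -0.   ] now [0.427  0.0694 0.0777] yaw -165.0 t 31.7
```

View pics/w12.png

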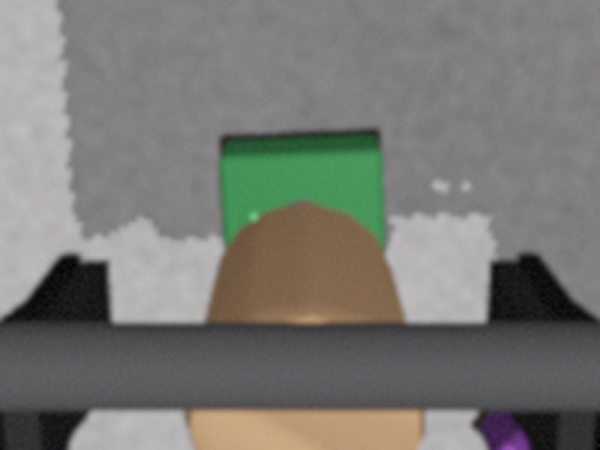

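Green base confirmed; the handle sits between the fingers. Grip.

Call:
jog_arm([
  [[0,0,0],[0,0,0],0],
  [[0,0,0],[0,0,0],0],
  [[0,0,0],[0,0,0],0],
  [[0,0,0],[0,0,0],0],
  [[0,0,0],[0,0,0],0],
  [[0,0,0],[0,0,0],0],
  [[0,0,0],[0,0,0],0],
  [[0,0,0],[0,0,0],0],
  [[0,0,0],[0,0,0],0],
  [[0,0,0],[0,0,0],0],
  [[0,0,0],[0,0,0],0],
  [[0,0,0],[0,0,0],0],
], grip_force=30)

```text
time_s: 32.72
eef_pos: [0.4262, 0.0686, 0.077]
tcp_rot: [-2.491, 1.914, -0.0]
contact_force: [-0.9, -0.0, 2.9]
opening: 0.409
```

```bash
python3 - <<'E'
from h import *
s=robot.sense();print(s["opening"]*87,s["eef_pos"],s["contact_force"])
E
```

```text
35.57169036214358 [0.42617716 0.06858024 0.07699449] [-0.87389726 -0.03958164  2.90546188]
```

Call:
jog_arm([
  [[0,0,-1],[0,0,0],0],
  [[0,0,-3],[0,0,0],0],
  [[0,0,-4],[0,0,0],0],
  [[0,0,-1.5],[0,0,0],0],
  [[0,0,0],[0,0,0],0],
  [[0,0,0],[0,0,0],0],
])

```text
time_s: 33.22
eef_pos: [0.4256, 0.0687, 0.1718]
tcp_rot: [-2.489, 1.915, 0.001]
contact_force: [-0.3, 0.0, -0.7]
opening: 0.408
```

```bash
python3 - <<'E'
from h import *
s=robot.sense();print(s["opening"]*87,s["eef_pos"],s["contact_force"])
plan([.5676,.0945,.172],183.2)
E
```

```text
35.45796303835964 [0.4256424  0.06865323 0.17175075] [-0.34399042  0.00965493 -0.74849695]
n 4 shift [ 0.01 -3.61 -0.  ] turn [-0.     0.     0.051] now [0.4256 0.0687 0.1718] yaw -165.1 t 33.2
```

Call:
jog_arm([
  [[0,-2.4,0],[0,0,0.034],0],
  [[0,-2.4,0],[0,0,0.034],0],
  [[0,-2.4,0],[0,0,0.034],0],
  [[0,-2.4,0],[0,0,0.034],0],
  [[0,-2.4,0],[0,0,0.034],0],
  [[0,-2.4,0],[0,0,0.034],0],
  [[0,0,0],[0,0,0],0],
  [[0,0,0],[0,0,0],0],
  [[0,0,0],[0,0,0],0],
  [[0,0,0],[0,0,0],0],
])

```text
time_s: 34.05
eef_pos: [0.5661, 0.0932, 0.1706]
tcp_rot: [2.281, -2.156, -0.002]
contact_force: [-0.7, 0.6, -1.7]
opening: 0.408
```

```bash
python3 - <<'E'
from h import *
s=robot.sense();print(s["opening"]*87,s["eef_pos"],s["contact_force"])
plan([.5676,.0945,.172],183.2)
save("wrist","w13"); save("side","s13",(150,110,350,270),4); save("top","t13",(190,110,390,260),4)
E
```

```text
35.533590710718926 [0.5660758  0.09318504 0.17058222] [-0.67930713  0.63142036 -1.70442461]
n 1 shift [-0.12 -0.16 -0.14] turn [ 0.003 -0.001  0.   ] now [0.5661 0.0932 0.1706] yaw -176.8 t 34.0
```

View pics/w13.png

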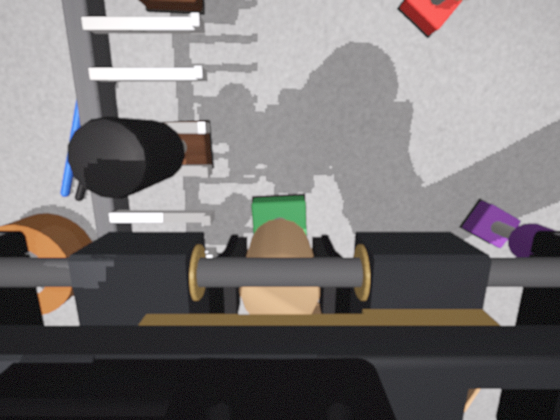

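View pics/s13.png

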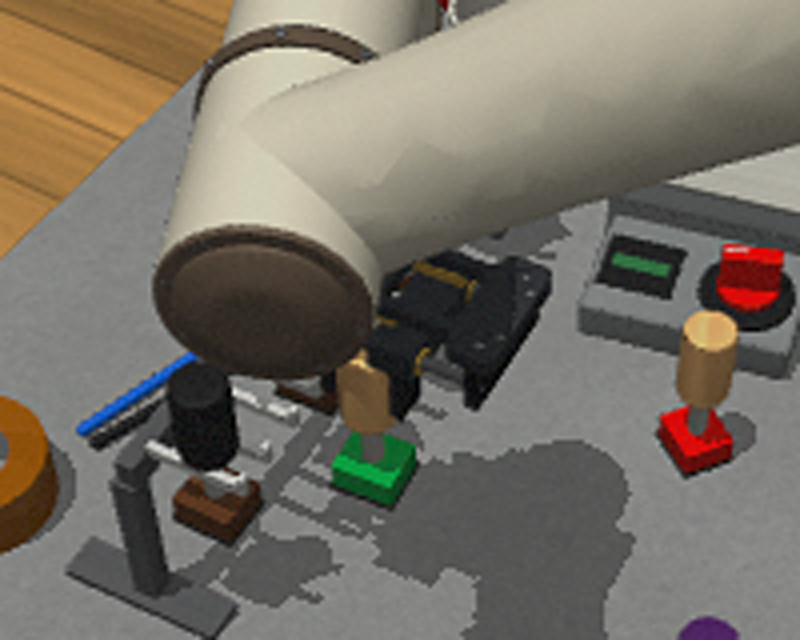

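View pics/t13.png

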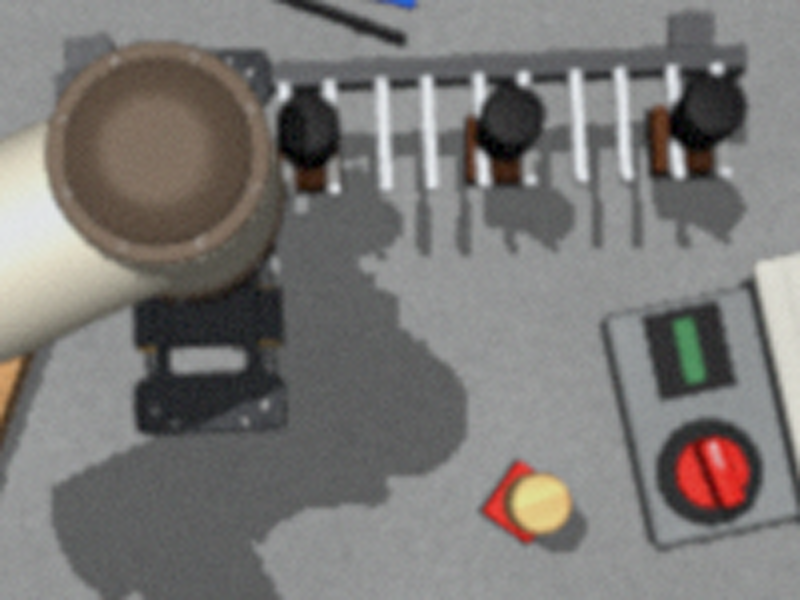

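```bash
python3 - <<'E'
from h import *
im=cv2.imread("pics/w13.png"); 
cv2.imwrite("pics/w13c.png",cv2.resize(im[0:240,60:260],None,fx=3.3,fy=2.5,interpolation=cv2.INTER_CUBIC))
E
```

```text
(no output)
```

View pics/w13c.png

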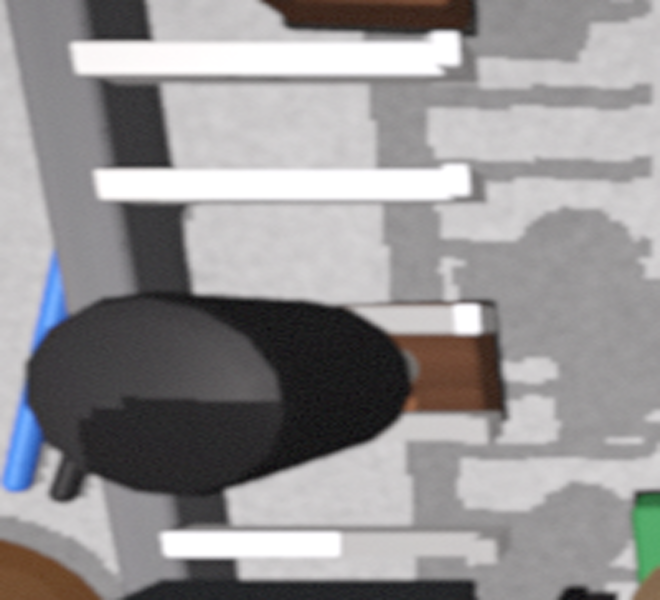

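```bash
python3 - <<'E'
from h import *
f=lambda x,y:(60+x/3.3,y/2.5)
u=np.array([np.cos(np.radians(3.2)),np.sin(np.radians(3.2))]); v=np.array([-u[1],u[0]])
for n,p in dict(Bf0=(90,57),Bf1=(425,56),Bn0=(110,184.5),Bn1=(435,183),h1n=(440,318),h1f=(440,427),A0=(180,544),A1=(480,546)).items():
    q=w("wrist",f(*p),.14); print(n,q[:2]*1000,"v",(q[:2]@v)*1000,"u",(q[:2]@u)*1000)
for P in [(.6425,.0987),(.6487,-.0133),(.6550,-.1253)]: print(np.array(P)@v*1000,np.array(P)@u*1000)
for n,p in dict(lipBn=(465,180),lipA=(490,545),lipBf=(455,48)).items():
    q=w("wrist",f(*p),.1465); print(n,(q[:2]@u)*1000)
print(robot.sense()["eef_pos"][:2]@v)
E
```

```text
Bf0 [680.9080603  -24.97311118] v -62.94348489633037 u 678.4523274104665
Bf1 [624.2463785  -28.40222507] v -63.20431163313236 u 621.6875762351192
Bn0 [679.91510522   1.53489513] v -36.42138257848282 u 678.9406373877405
Bn1 [622.88108813  -2.03354349] v -36.8005324833193 u 621.7963541726308
h1n [622.34184955  28.30404577] v -6.480145572989875 u 622.9514462795262
h1f [622.63579509  54.73589723] v 19.894083911919022 u 624.7203992154881
A0 [673.99678293  88.10437351] v 50.34348322907285 u 677.8639817338494
A1 [615.12448473  85.31444778] v 50.844247938368575 u 618.9277414732264
62.680786466653785 647.0077735297481
-49.49067245268571 646.9460977084422
-161.6677135225245 646.9842659635542
lipBn 614.9705006196297
lipA 615.4154362116755
lipBf 614.9888635096856
0.06170756072879807
```

Call:
jog_arm([
  [[-0.06,-1,-0.2],[0,0,0],0],
  [[0,-1.5,0],[0,0,0],0],
  [[0,-1.5,0],[0,0,0],0],
  [[0,0,0],[0,0,0],0],
  [[0,0,0],[0,0,0],0],
])

```text
time_s: 34.62
eef_pos: [0.6072, 0.0964, 0.1737]
tcp_rot: [2.282, -2.159, -0.001]
contact_force: [-0.3, -0.4, -1.7]
opening: 0.408
```

```bash
python3 - <<'E'
from h import *
s=robot.sense();print(s["contact_force"],s["torque"])
u=np.array([.99844,.05582]);v=np.array([-.05582,.99844]);p=.646*u+.0622*v
plan([*p,.172],183.2); save("wrist","w14",(120,120,380,300),3);save("side","s14",(150,110,350,270),4)
E
```

```text
[-0.26077717 -0.35432587 -1.74252708] [ 0.00759654  0.15909018 -0.03292179]
n 1 shift [ 0.01 -3.43  0.16] turn [ 0.001  0.    -0.   ] now [0.6072 0.0964 0.1737] yaw -176.8 t 34.6
```

View pics/w14.png

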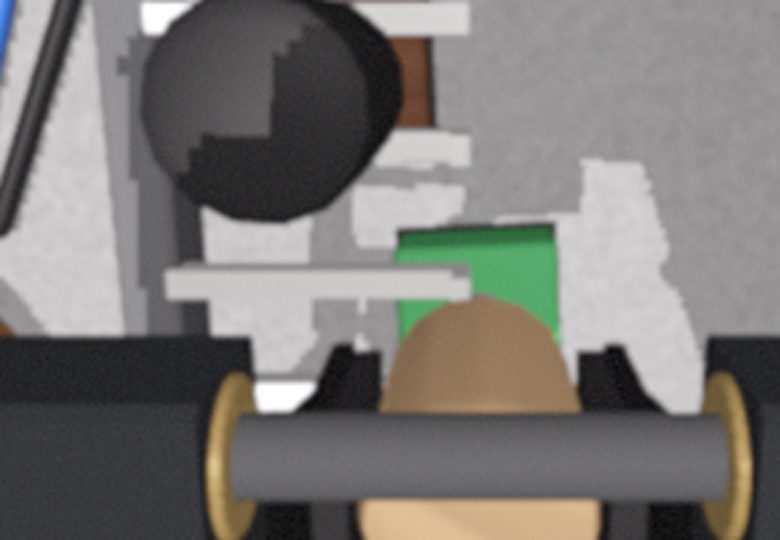

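View pics/s14.png

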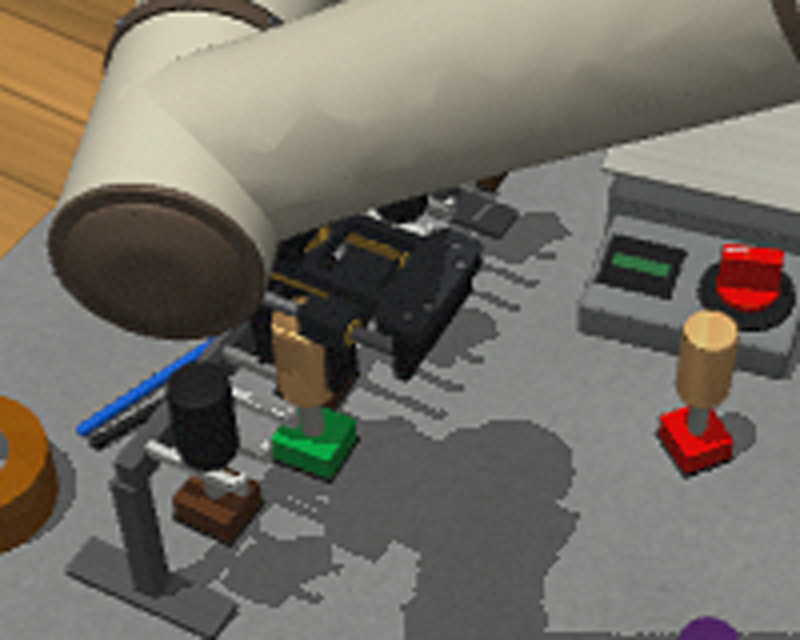

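Call:
jog_arm([
  [[0,-1,0],[0,0,0],0],
  [[0,-1,0],[0,0,0],0],
  [[0,-1.2,0],[0,0,0],0],
  [[0,0,0],[0,0,0],0],
  [[0,0,0],[0,0,0],0],
])

```text
time_s: 35.13
eef_pos: [0.6388, 0.0981, 0.1736]
tcp_rot: [2.282, -2.158, -0.001]
contact_force: [0.7, 0.2, -1.7]
opening: 0.406
```

```bash
python3 - <<'E'
from h import *
s=robot.sense();print(s["contact_force"],s["torque"])
u=np.array([.99844,.05582]);v=np.array([-.05582,.99844]);p=.646*u+.0622*v
plan([*p,.158],183.2); save("wrist","w15",(120,120,380,300),3);save("side","s15",(150,110,350,270),4)
E
```

```text
[ 0.7219373   0.17263336 -1.73644639] [0.04584365 0.17595404 0.03329567]
n 1 shift [ 0.01 -0.28  1.56] turn [ 0.001  0.    -0.   ] now [0.6388 0.0981 0.1736] yaw -176.8 t 35.1
```

View pics/w15.png

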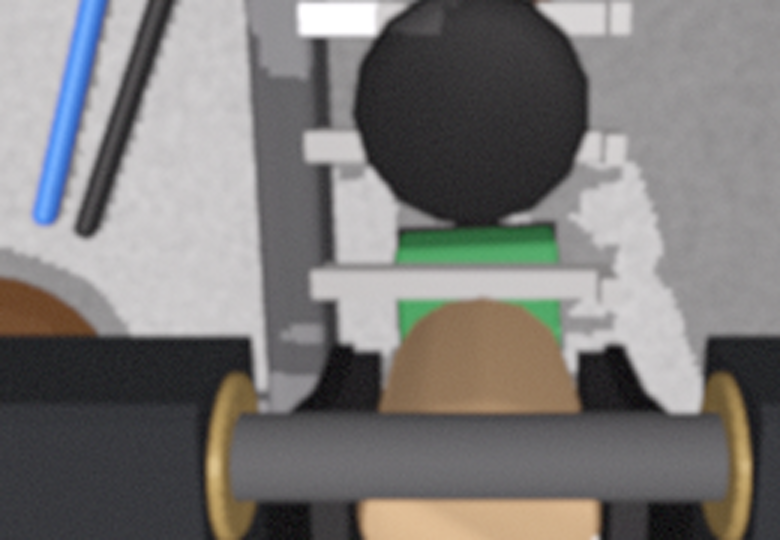

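View pics/s15.png

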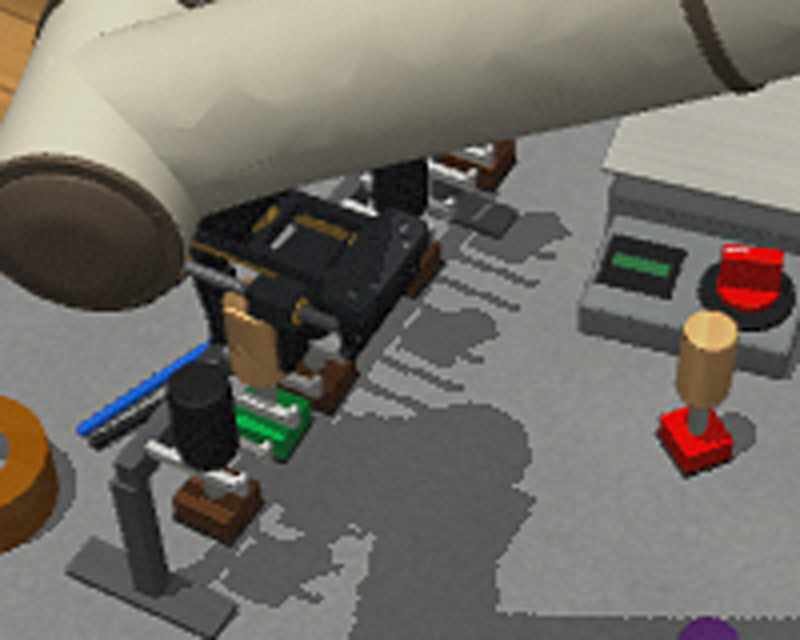

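Call:
jog_arm([
  [[0,-0.3,0.4],[0,0,0],0],
  [[0,0,0.4],[0,0,0],0],
  [[0,0,0.4],[0,0,0],0],
  [[0,0,0.2],[0,0,0],0],
  [[0,0,0],[0,0,0],0],
  [[0,0,0],[0,0,0],0],
])

```text
time_s: 35.73
eef_pos: [0.6423, 0.0983, 0.1596]
tcp_rot: [2.282, -2.158, -0.0]
contact_force: [-0.1, -0.2, -1.7]
opening: 0.402
```

Call:
jog_arm([
  [[0,0,0.2],[0,0,0],0],
  [[0,0,0.1],[0,0,0],0],
  [[0,0,0],[0,0,0],0],
  [[0,0,0],[0,0,0],0],
])

```text
time_s: 36.07
eef_pos: [0.6426, 0.0984, 0.1571]
tcp_rot: [-2.283, 2.158, -0.0]
contact_force: [0.1, 0.5, -0.6]
opening: 0.408
```

Call:
jog_arm([
  [[0,0,0.05],[0,0,0],0],
  [[0,0,0],[0,0,0],0.45],
  [[0,0,0],[0,0,0],0.5],
  [[0,0,0],[0,0,0],0.6],
  [[0,0,0],[0,0,0],0.7],
  [[0,0,0],[0,0,0],0.7],
  [[0,0,-1],[0,0,0],0.7],
  [[0,0,-3],[0,0,0],0.7],
  [[0,0,-4],[0,0,0],0.7],
  [[0,0,-4],[0,0,0],0.7],
  [[0,0,0],[0,0,0],0.7],
  [[0,0,0],[0,0,0],0.7],
])

```text
time_s: 37.07
eef_pos: [0.6438, 0.0987, 0.2809]
tcp_rot: [-2.278, 2.153, -0.006]
contact_force: [-0.2, 0.1, -1.1]
opening: 0.701
```

```bash
python3 - <<'E'
from h import *
s=robot.sense();print(s["contact_force"],s["eef_pos"])
save("wrist","w16",(120,60,420,300),2.5);plan([.46,-.0945,.26],142.2)
E
```

```text
[-0.19048345  0.14025791 -1.13674799] [0.64384058 0.09872435 0.28091965]
n 7 shift [3.39 1.88 0.25] turn [-0.     0.     0.102] now [0.6426 0.0986 0.278 ] yaw -176.8 t 37.1
```

View pics/w16.png

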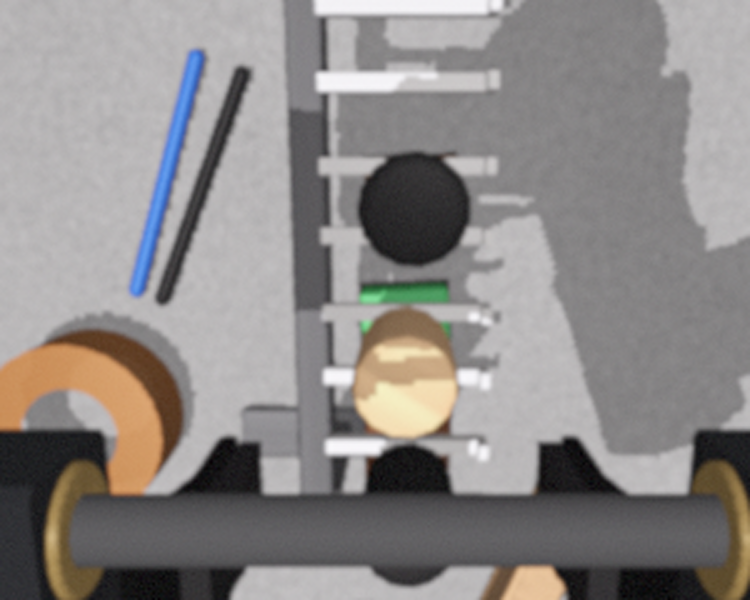

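Call:
jog_arm([
  [[3.5,2.1,0.3],[0,0,0.102],0.7],
  [[3.5,2.1,0.3],[0,0,0.102],0.7],
  [[3.5,2.1,0.3],[0,0,0.102],0.7],
  [[3.5,2.1,0.3],[0,0,0.102],0.7],
  [[3.5,2.1,0.4],[0,0,0.102],0.7],
  [[3.5,2.1,0.4],[0,0,0.102],0.7],
  [[3.5,2.1,0.4],[0,0,0.102],0.7],
  [[0,0,0],[0,0,0],0.8],
  [[0,0,0],[0,0,0],0.8],
  [[0,0,0],[0,0,0],0.8],
  [[0,0,0],[0,0,0],0.8],
])

```text
time_s: 38.03
eef_pos: [0.4444, -0.0981, 0.2521]
tcp_rot: [1.386, -2.819, -0.0]
contact_force: [-0.5, 0.9, 0.4]
opening: 0.79
```

```bash
python3 - <<'E'
from h import *
s=robot.sense();print(s["contact_force"],s["eef_pos"])
save("wrist","w17",(160,60,400,240),3);plan([.437,-.0945,.15],142.2)
for r in robot.place_of("wrist","stamp_a_mid")[:3]: print(r,w("wrist",r["xy"],.06))
E
```

```text
[-0.52523774  0.86035215  0.37756374] [ 0.44439676 -0.09813192  0.25206389]
n 3 shift [0.06 0.27 3.4 ] turn [ 0.    -0.     0.001] now [ 0.4445 -0.098   0.252 ] yaw 142.4 t 38.1
{'xy': [287.4, 188.4], 'confidence': 0.83} [ 0.43667593 -0.09265527  0.06      ]
```

View pics/w17.png

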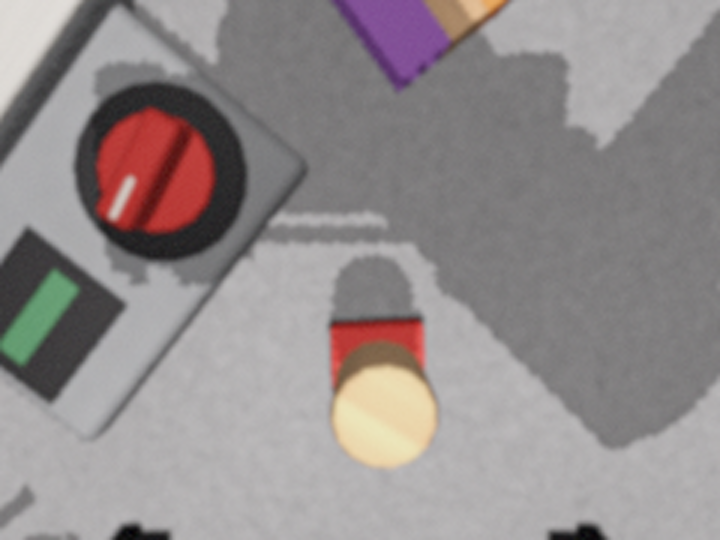

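```bash
python3 - <<'E'
from h import *
p=w("wrist",(288.2,198.3),.12);print(p); plan([*p[:2],.077],142.4)
E
```

```text
[ 0.43636233 -0.0943766   0.12      ]
n 5 shift [0.04 0.17 3.5 ] turn [ 0. -0. -0.] now [ 0.4445 -0.0979  0.252 ] yaw 142.4 t 38.1
```

Call:
jog_arm([
  [[0.06,0.22,3.4],[0,0,0],0.8],
  [[0.06,0.22,3.4],[0,0,0],0.8],
  [[0.06,0.22,3.4],[0,0,0],0.8],
  [[0.02,0.2,0],[0,0,0],0.8],
  [[0,0,3.4],[0,0,0],0.8],
  [[0,0,2.5],[0,0,0],0.8],
  [[0,0,1.4],[0,0,0],0.8],
  [[0,0,0],[0,0,0],0.8],
  [[0,0,0],[0,0,0],0.8],
])

```text
time_s: 38.88
eef_pos: [0.4369, -0.0946, 0.0781]
tcp_rot: [-1.386, 2.819, -0.001]
contact_force: [0.2, 0.2, 0.3]
opening: 0.798
```

```bash
python3 - <<'E'
from h import *
plan([.4364,-.0944,.077],142.4); save("wrist","w18",(180,150,380,300),3)
E
```

```text
n 1 shift [0.02 0.05 0.11] turn [-0.001 -0.    -0.   ] now [ 0.4369 -0.0946  0.0781] yaw 142.4 t 38.9
```

View pics/w18.png

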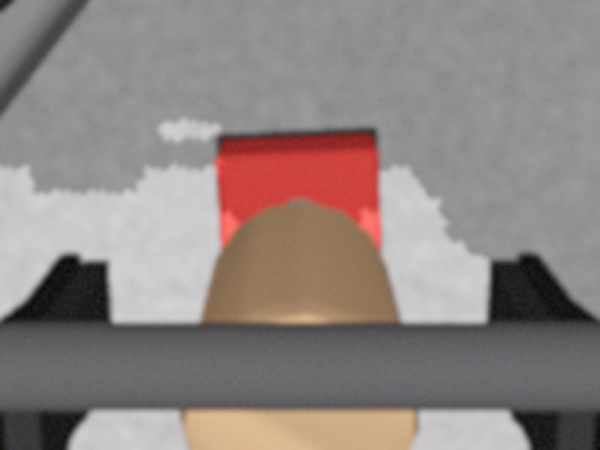

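Call:
jog_arm([
  [[0,0,0.1],[0,0,0],0],
  [[0,0,0],[0,0,0],0],
  [[0,0,0],[0,0,0],0],
  [[0,0,0],[0,0,0],0],
  [[0,0,0],[0,0,0],0],
  [[0,0,0],[0,0,0],0],
  [[0,0,0],[0,0,0],0],
  [[0,0,0],[0,0,0],0],
  [[0,0,0],[0,0,0],0],
  [[0,0,0],[0,0,0],0],
  [[0,0,0],[0,0,0],0],
  [[0,0,0],[0,0,0],0],
])

```text
time_s: 39.93
eef_pos: [0.4357, -0.0948, 0.0765]
tcp_rot: [-1.385, 2.82, -0.0]
contact_force: [0.1, -0.5, 3.0]
opening: 0.409
```

Call:
jog_arm([
  [[0,0,-1],[0,0,0],0],
  [[0,0,-3],[0,0,0],0],
  [[0,0,-4],[0,0,0],0],
  [[0,0,-1.6],[0,0,0],0],
  [[0,0,0],[0,0,0],0],
  [[0,0,0],[0,0,0],0],
])

```text
time_s: 40.43
eef_pos: [0.4352, -0.0946, 0.1723]
tcp_rot: [-1.383, 2.819, 0.001]
contact_force: [-0.8, 0.4, -2.2]
opening: 0.407
```

```bash
python3 - <<'E'
from h import *
s=robot.sense();print(s["opening"]*87,s["eef_pos"],s["contact_force"])
u=np.array([.99844,.05582]);v=np.array([-.05582,.99844]);p=.570*u-.0497*v
plan([*p,.173],183.2)
E
```

```text
35.419076952793695 [ 0.43523458 -0.09457676  0.17229079] [-0.75858573  0.42467627 -2.22360219]
n 6 shift [-2.04 -1.71 -0.01] turn [-0.     0.    -0.119] now [ 0.4352 -0.0946  0.1723] yaw 142.3 t 40.4
```

Call:
jog_arm([
  [[-1.53,-1.28,0],[0,0,-0.0893],0],
  [[-1.53,-1.28,0],[0,0,-0.0893],0],
  [[-1.53,-1.28,0],[0,0,-0.0893],0],
  [[-1.53,-1.28,0],[0,0,-0.0893],0],
  [[-1.53,-1.28,0],[0,0,-0.0893],0],
  [[-1.53,-1.28,0],[0,0,-0.0893],0],
  [[-1.53,-1.28,0],[0,0,-0.0893],0],
  [[-1.53,-1.28,0],[0,0,-0.0893],0],
  [[0,0,0],[0,0,0],0],
  [[0,0,0],[0,0,0],0],
  [[0,0,0],[0,0,0],0],
  [[0,0,0],[0,0,0],0],
])

```text
time_s: 41.43
eef_pos: [0.5692, -0.0166, 0.1711]
tcp_rot: [2.28, -2.158, -0.003]
contact_force: [-0.8, 0.0, -1.1]
opening: 0.411
```

```bash
python3 - <<'E'
from h import *
s=robot.sense();print(s["opening"]*87,s["eef_pos"],s["contact_force"])
u=np.array([.99844,.05582]);v=np.array([-.05582,.99844]);p=.610*u-.0497*v
plan([*p,.173],183.2);save("wrist","w19")
E
```

```text
35.71383454688668 [ 0.56920303 -0.01657996  0.17110054] [-0.82412815  0.01320129 -1.065428  ]
n 2 shift [ 0.07 -2.13 -0.1 ] turn [ 0.001 -0.    -0.   ] now [ 0.5692 -0.0166  0.1711] yaw -176.8 t 41.4
```

View pics/w19.png

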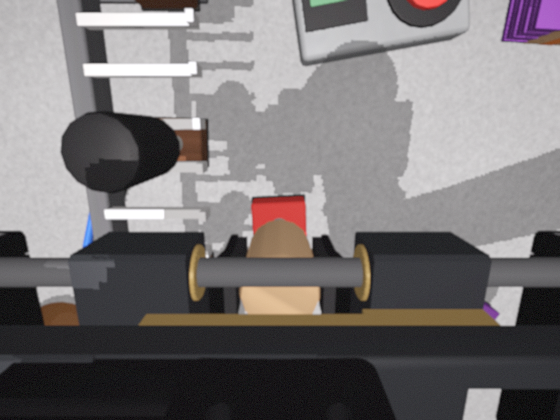

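Call:
jog_arm([
  [[0.16,-1,-0.2],[0,0,0],0],
  [[0,-1.5,0],[0,0,0],0],
  [[0,-1.5,0],[0,0,0],0],
  [[0,0,0],[0,0,0],0],
  [[0,0,0],[0,0,0],0],
])

```text
time_s: 41.9
eef_pos: [0.6101, -0.0158, 0.1739]
tcp_rot: [2.281, -2.159, -0.001]
contact_force: [-0.0, -0.5, -0.6]
opening: 0.405
```

```bash
python3 - <<'E'
from h import *
s=robot.sense();print(s["contact_force"],s["torque"])
u=np.array([.99844,.05582]);v=np.array([-.05582,.99844]);p=.6465*u-.0497*v
plan([*p,.173],183.2);save("wrist","w20",(120,120,380,300),3)
E
```

```text
[-0.01492644 -0.53060079 -0.5765582 ] [0.00916041 0.18704839 0.00194317]
n 1 shift [-0.02 -3.82  0.09] turn [ 0.001  0.    -0.001] now [ 0.6101 -0.0158  0.1739] yaw -176.8 t 41.9
```

View pics/w20.png

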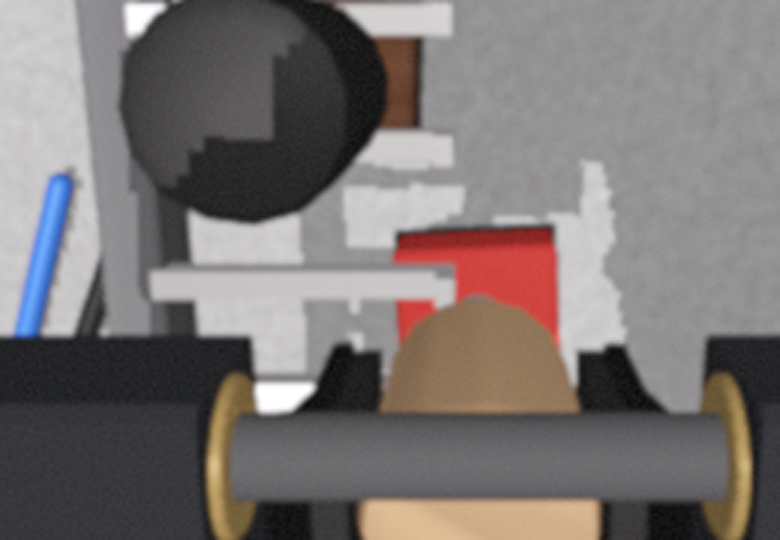

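Same geometry as with the green one. Go in.

Call:
jog_arm([
  [[0,-1,0],[0,0,0],0],
  [[0,-1,0],[0,0,0],0],
  [[0,-1.2,0],[0,0,0],0],
  [[0,-0.5,0],[0,0,0],0],
  [[0,0,0],[0,0,0],0],
  [[0,0,0],[0,0,0],0],
])

```text
time_s: 42.45
eef_pos: [0.6466, -0.0134, 0.1741]
tcp_rot: [2.282, -2.158, -0.001]
contact_force: [-0.6, 0.2, -1.7]
opening: 0.406
```

```bash
python3 - <<'E'
from h import *
s=robot.sense();print(s["contact_force"],s["torque"])
u=np.array([.99844,.05582]);v=np.array([-.05582,.99844]);p=.6465*u-.0497*v
plan([*p,.1575],183.2);save("wrist","w21",(120,120,380,300),3)
E
```

```text
[-0.60718505  0.20105765 -1.72393273] [ 0.05686927  0.1408432  -0.05546975]
n 1 shift [ 0.03 -0.17  1.66] turn [0.001 0.    0.   ] now [ 0.6466 -0.0134  0.1741] yaw -176.8 t 42.5
```

View pics/w21.png

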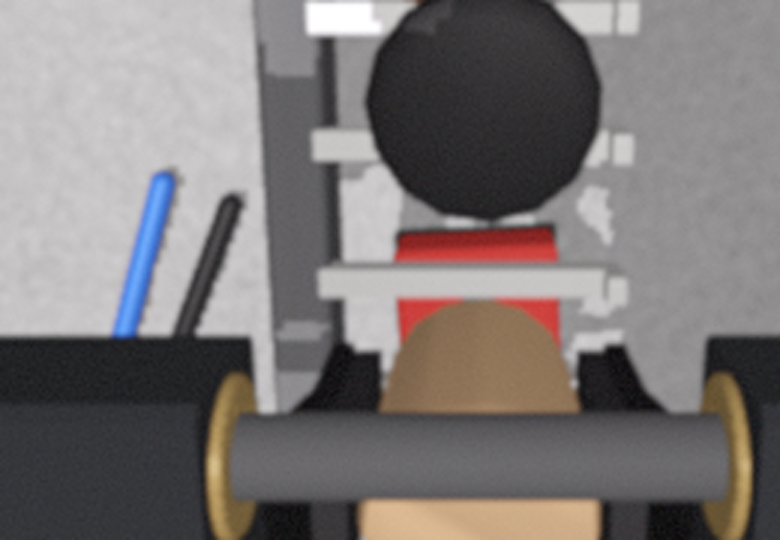

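Call:
jog_arm([
  [[0,0,0.5],[0,0,0],0],
  [[0,0,0.5],[0,0,0],0],
  [[0,0,0.4],[0,0,0],0],
  [[0,0,0.2],[0,0,0],0],
  [[0,0,0],[0,0,0],0],
  [[0,0,0],[0,0,0],0],
])

```text
time_s: 43.0
eef_pos: [0.6474, -0.0133, 0.1581]
tcp_rot: [2.283, -2.158, -0.0]
contact_force: [-0.8, 0.8, -2.2]
opening: 0.406
```

Call:
jog_arm([
  [[0,0,0.1],[0,0,0],0],
  [[0,0,0.1],[0,0,0],0],
  [[0,0,0],[0,0,0],0],
  [[0,0,0],[0,0,0],0],
])

```text
time_s: 43.33
eef_pos: [0.6477, -0.0132, 0.1566]
tcp_rot: [-2.283, 2.158, -0.001]
contact_force: [-0.0, -0.5, -1.0]
opening: 0.409
```

Call:
jog_arm([
  [[0,0,0.05],[0,0,0],0],
  [[0,0,0],[0,0,0],0.45],
  [[0,0,0],[0,0,0],0.5],
  [[0,0,0],[0,0,0],0.6],
  [[0,0,0],[0,0,0],0.7],
  [[0,0,0],[0,0,0],0.7],
  [[0,0,-1],[0,0,0],0.7],
  [[0,0,-3],[0,0,0],0.7],
  [[0,0,-4],[0,0,0],0.7],
  [[0,0,-4],[0,0,0],0.7],
  [[0,0,0],[0,0,0],0.7],
  [[0,0,0],[0,0,0],0.7],
])

```text
time_s: 44.33
eef_pos: [0.6489, -0.0131, 0.2804]
tcp_rot: [-2.278, 2.153, -0.008]
contact_force: [0.2, 0.2, -1.0]
opening: 0.698
```

```bash
python3 - <<'E'
from h import *
s=robot.sense();print(s["contact_force"],s["eef_pos"])
save("wrist","w22",(120,60,420,300),2.5);plan([.46,-.21,.22],102.7); print(s["joints"])
E
```

```text
[ 0.1835106   0.17148765 -0.97946623] [ 0.64890807 -0.0130905   0.28044471]
n 12 shift [2.43 0.43 0.48] turn [-0.     0.     0.117] now [ 0.6476 -0.0131  0.2775] yaw -176.8 t 44.4
[ 2.28873262e-01  3.91706633e-01  1.62320506e-01  5.82960866e-04
 -1.33297888e+00 -1.72451807e-01]
```

View pics/w22.png

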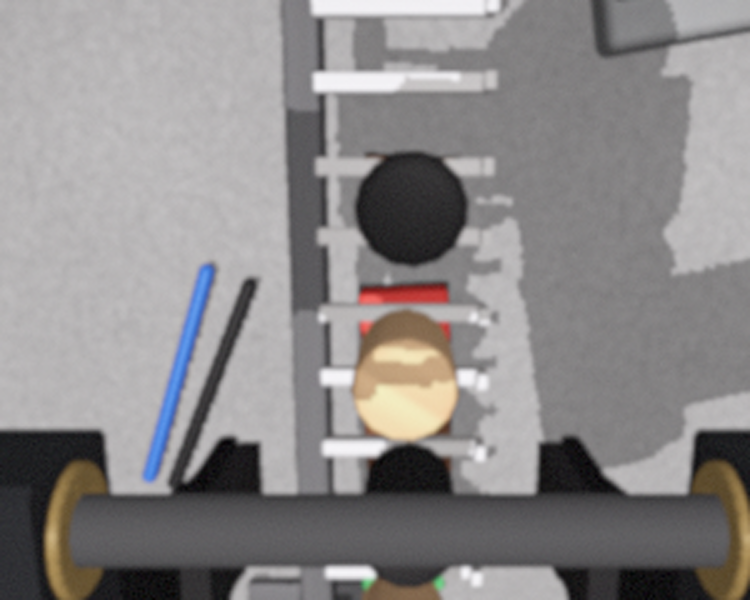

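```bash
python3 - <<'E'
from h import *
plan([.46,-.21,.22],116)
E
```

```text
n 10 shift [2.76 0.82 0.57] turn [-0.     0.     0.117] now [ 0.6476 -0.0131  0.2775] yaw -176.8 t 44.4
```

Call:
jog_arm([
  [[2.76,0.82,0],[0,0,0.117],0.5],
  [[2.76,0.82,0],[0,0,0.117],0.5],
  [[2.76,0.82,0],[0,0,0.117],0.5],
  [[2.76,0.82,0],[0,0,0.117],0.5],
  [[2.76,0.82,1],[0,0,0.117],0.5],
  [[2.76,0.82,1],[0,0,0.117],0.5],
  [[2.76,0.82,1],[0,0,0.117],0.5],
  [[2.76,0.82,1],[0,0,0.117],0.5],
  [[2.76,0.82,1],[0,0,0.117],0.5],
  [[2.76,0.82,1],[0,0,0.117],0.5],
  [[0,0,0],[0,0,0],0.5],
  [[0,0,0],[0,0,0],0.5],
])

```text
time_s: 45.38
eef_pos: [0.4581, -0.2108, 0.2145]
tcp_rot: [0.71, -3.057, -0.002]
contact_force: [0.8, -0.3, 0.2]
opening: 0.499
```

Call:
jog_arm([
  [[0,0,0],[0,0,0],0.5],
  [[0,0,0],[0,0,0],0.5],
])

```text
time_s: 45.55
eef_pos: [0.4613, -0.2104, 0.2158]
tcp_rot: [-0.714, 3.059, -0.0]
contact_force: [-0.8, 0.6, -0.3]
opening: 0.499
```

```bash
python3 - <<'E'
from h import *
s=robot.sense();print(s["eef_pos"])
save("wrist","w23",(200,120,360,240),5);plan([.46,-.21,.1],116)
for r in robot.place_of("wrist","knob_grip")[:3]: print(r,w("wrist",r["xy"],.069))
for r in robot.place_of("top","knob_grip")[:3]: print(r,w("top",r["xy"],.069))
E
```

```text
[ 0.46130025 -0.21037504  0.21582847]
n 3 shift [0.04 0.03 3.86] turn [-0.     0.     0.002] now [ 0.4614 -0.2103  0.2159] yaw 116.3 t 45.6
{'xy': [284.1, 192.6], 'confidence': 0.65} [ 0.45520461 -0.20813816  0.069     ]
{'xy': [369.7, 226.7], 'confidence': 0.65} [ 0.46039463 -0.20748976  0.069     ]
```

View pics/w23.png

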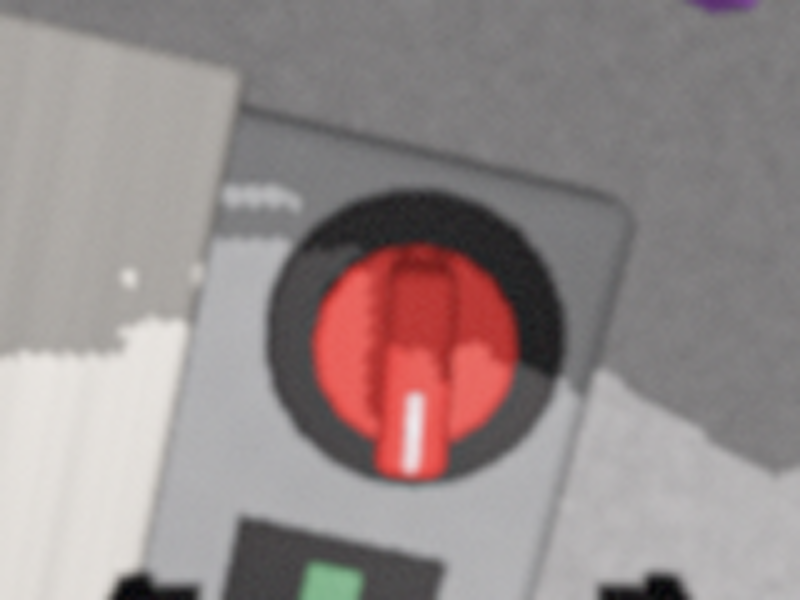

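```bash
python3 - <<'E'
from h import *
for q,z in (((283.4,194),.076),((200+416/5,120+345/5),.046)): print(w("wrist",q,z))
plan([*w("wrist",(283.4,194),.076)[:2],.056],113.6)
E
```

```text
[ 0.45539182 -0.20885716  0.076     ]
[ 0.45593432 -0.20839863  0.046     ]
n 4 shift [0.12 0.09 3.99] turn [-0.     0.     0.012] now [ 0.4612 -0.2103  0.2158] yaw 116.3 t 45.7
```

Call:
jog_arm([
  [[0.17,0.08,3.5],[0,0,0.012],0.35],
  [[0.17,0.08,3.5],[0,0,0.012],0.35],
  [[0.15,0.08,3.5],[0,0,0.012],0.35],
  [[0.1,0.1,0],[0,0,0.012],0.35],
  [[0,0,0],[0,0,0],0.35],
  [[0,0,0],[0,0,0],0.35],
  [[0,0,0],[0,0,0],0.35],
])

```text
time_s: 46.28
eef_pos: [0.4558, -0.2103, 0.1133]
tcp_rot: [-0.639, 3.071, -0.003]
contact_force: [-0.5, -0.5, 0.3]
opening: 0.351
```

```bash
python3 - <<'E'
from h import *
s=robot.sense();print(s["opening"]*87)
save("wrist","w24",(180,150,380,300),3);plan([.4556,-.2087,.056],113.6)
E
```

```text
30.562032219161907
n 2 shift [-0.03  0.08  2.86] turn [-0.001  0.002 -0.001] now [ 0.4555 -0.2103  0.1132] yaw 113.5 t 46.3
```

View pics/w24.png

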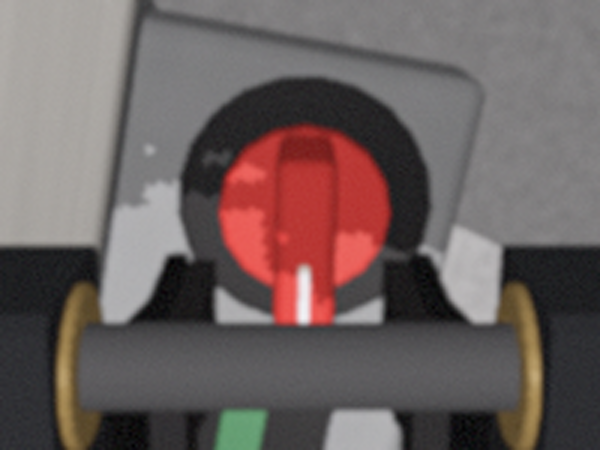

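Call:
jog_arm([
  [[-0.03,0.1,2.5],[0,0,0],0.35],
  [[-0.03,0.06,2],[0,0,0],0.35],
  [[0,0,1.2],[0,0,0],0.35],
  [[0,0,0],[0,0,0],0.35],
  [[0,0,0],[0,0,0],0.35],
  [[0,0,0],[0,0,0],0],
  [[0,0,0],[0,0,0],0],
  [[0,0,0],[0,0,0],0],
  [[0,0,0],[0,0,0],0],
  [[0,0,0],[0,0,0],0],
  [[0,0,0],[0,0,0],0],
], grip_force=15)

```text
time_s: 47.25
eef_pos: [0.4549, -0.2093, 0.055]
tcp_rot: [-0.639, 3.073, -0.004]
contact_force: [1.0, -5.5, 1.9]
opening: 0.16
```

```bash
python3 - <<'E'
from h import *
s=robot.sense();print(s["opening"]*87,s["eef_pos"],s["contact_force"],s["torque"],s["joints"])
E
```

```text
13.898432507250744 [ 0.45490224 -0.20928212  0.05503196] [ 1.02783264 -5.54637195  1.88191853] [-1.52366894 -0.15500156 -0.02053596] [-0.10554458  0.37149485 -0.51067658  0.00203419 -0.68516685 -1.05702127]
```

Call:
jog_arm([
  [[0,0.05,0],[0,0,-0.08],0],
  [[0,0,0],[0,0,-0.08],0],
  [[0,0,0],[0,0,-0.08],0],
  [[0,0,0],[0,0,-0.08],0],
  [[0,0,0],[0,0,-0.08],0],
  [[0,0,0],[0,0,-0.08],0],
  [[0,0,0],[0,0,0],0],
  [[0,0,0],[0,0,0],0],
])

```text
time_s: 47.92
eef_pos: [0.4556, -0.21, 0.0551]
tcp_rot: [-1.352, 2.832, -0.008]
contact_force: [2.3, -12.4, -1.8]
opening: 0.159
```

```bash
cat > st.py <<'E'
from h import *
s=robot.sense();print("%.1f"%(s["opening"]*87),s["eef_pos"],s["contact_force"],s["torque"],"j6",s["joints"][5]);plan([.4556,-.2087,.055])
E
python3 st.py
```

```text
13.9 [ 0.45557301 -0.2100081   0.05507012] [  2.34169341 -12.43576402  -1.80401673] [-3.41541985 -0.55870696  0.01024896] j6 -0.5776270088723623
n 1 shift [-0.1   0.08  0.01] turn [0. 0. 0.] now [ 0.4556 -0.21    0.0551] yaw 141.0 t 47.9
```

Call:
jog_arm([
  [[0.09,-0.07,0],[0,0,0],0],
  [[0,0,0],[0,0,-0.08],0],
  [[0,0,0],[0,0,-0.08],0],
  [[0,0,0],[0,0,-0.08],0],
  [[0,0,0],[0,0,-0.08],0],
  [[0,0,0],[0,0,0],0],
  [[0,0,0],[0,0,0],0],
])

```text
time_s: 48.5
eef_pos: [0.4561, -0.2105, 0.0551]
tcp_rot: [-1.786, 2.58, -0.009]
contact_force: [3.6, -8.8, -1.3]
opening: 0.162
```

```bash
python3 st.py
```

```text
14.1 [ 0.4561469  -0.21046697  0.05505622] [ 3.55035435 -8.83101492 -1.28607103] [-2.30937257 -0.82674374  0.05222747] j6 -0.25518688330270783
n 1 shift [-0.15  0.11  0.  ] turn [0. 0. 0.] now [ 0.4561 -0.2105  0.0551] yaw 159.4 t 48.5
```

Call:
jog_arm([
  [[0.08,-0.08,0],[0,0,-0.08],0],
  [[0,0,0],[0,0,-0.08],0],
  [[0,0,0],[0,0,-0.08],0],
  [[0,0,0],[0,0,-0.08],0],
  [[0,0,0],[0,0,-0.08],0],
  [[0,0,0],[0,0,0],0],
  [[0,0,0],[0,0,0],0],
])

```text
time_s: 49.08
eef_pos: [0.457, -0.2107, 0.0551]
tcp_rot: [-2.263, 2.174, -0.01]
contact_force: [4.1, -4.8, -0.4]
opening: 0.163
```

```bash
python3 st.py
```

```text
14.2 [ 0.45702406 -0.2107475   0.05505814] [ 4.05430567 -4.75016158 -0.35075155] [-1.0706942  -0.96331716  0.04179723] j6 0.14690394907010745
n 1 shift [-0.21  0.13  0.  ] turn [0. 0. 0.] now [ 0.457  -0.2107  0.0551] yaw -177.7 t 49.1
```

Call:
jog_arm([
  [[0.04,-0.05,0],[0,0,-0.08],0],
  [[0,0,0],[0,0,-0.08],0],
  [[0,0,0],[0,0,-0.08],0],
  [[0,0,0],[0,0,-0.08],0],
  [[0,0,0],[0,0,-0.08],0],
  [[0,0,0],[0,0,0],0],
  [[0,0,0],[0,0,0],0],
])

```text
time_s: 49.67
eef_pos: [0.4574, -0.2107, 0.0549]
tcp_rot: [-2.646, 1.687, -0.01]
contact_force: [5.6, -1.8, 0.3]
opening: 0.199
```

```bash
python3 st.py
```

```text
17.3 [ 0.45742155 -0.21066438  0.05494406] [ 5.60701446 -1.82801511  0.25801417] [-0.38266536 -1.38898695 -0.48908111] j6 0.5441073354437788
n 1 shift [-0.25  0.08 -0.01] turn [0. 0. 0.] now [ 0.4574 -0.2107  0.0549] yaw -155.0 t 49.7
```

Call:
jog_arm([
  [[0,0,0],[0,0,0.05],0],
  [[0,0,0],[0,0,0.05],0],
  [[0,0,0],[0,0,0.04],0],
  [[0,0,0],[0,0,0],0],
  [[0,0,0],[0,0,0],0],
])

```text
time_s: 50.08
eef_pos: [0.4573, -0.2101, 0.055]
tcp_rot: [-2.523, 1.866, -0.009]
contact_force: [5.3, 2.2, 1.5]
opening: 0.172
```

```bash
python3 st.py
```

```text
14.9 [ 0.45728121 -0.21005354  0.05497288] [5.27625742 2.23513226 1.51104511] [ 0.71411418 -1.27550893 -0.19222427] j6 0.40494398625008415
n 1 shift [-0.18  0.12 -0.  ] turn [0. 0. 0.] now [ 0.4573 -0.2101  0.055 ] yaw -163.0 t 50.1
```

Still pressing anticlockwise onto the stop (about 0.2 N m). Release and rise.

Call:
jog_arm([
  [[0,0,0],[0,0,0],0.25],
  [[0,0,0],[0,0,0],0.36],
  [[0,0,0],[0,0,0],0.36],
  [[0,0,0],[0,0,0],0.36],
  [[0,0,-2],[0,0,0],0.36],
  [[0,0,-4],[0,0,0],0.36],
  [[0,0,-4],[0,0,0],0.36],
  [[0,0,-4],[0,0,0],0.36],
  [[0,0,-2],[0,0,0],0.36],
  [[0,0,0],[0,0,0],0.36],
  [[0,0,0],[0,0,0],0.36],
  [[0,0,0],[0,0,0],0.36],
])

```text
time_s: 51.08
eef_pos: [0.4528, -0.2101, 0.2125]
tcp_rot: [2.525, -1.867, -0.005]
contact_force: [-0.7, 0.4, -0.6]
opening: 0.359
```

```bash
python3 st.py; python3 - <<'E'
from h import *
save("wrist","w25",(180,90,380,240),4)
plan([.36,0,.35],180)
E
```

```text
31.3 [ 0.45283839 -0.21008233  0.21252113] [-0.74181626  0.44772576 -0.55861129] [0.02243329 0.16137313 0.01437994] j6 0.40705502266486165
n 4 shift [-0.   -0.09  3.94] turn [0. 0. 0.] now [ 0.4528 -0.2101  0.2125] yaw -162.9 t 51.1
n 7 shift [-3.2   0.81 -1.96] turn [0.001 0.    0.043] now [ 0.4528 -0.2101  0.2121] yaw -162.9 t 51.1
```

View pics/w25.png

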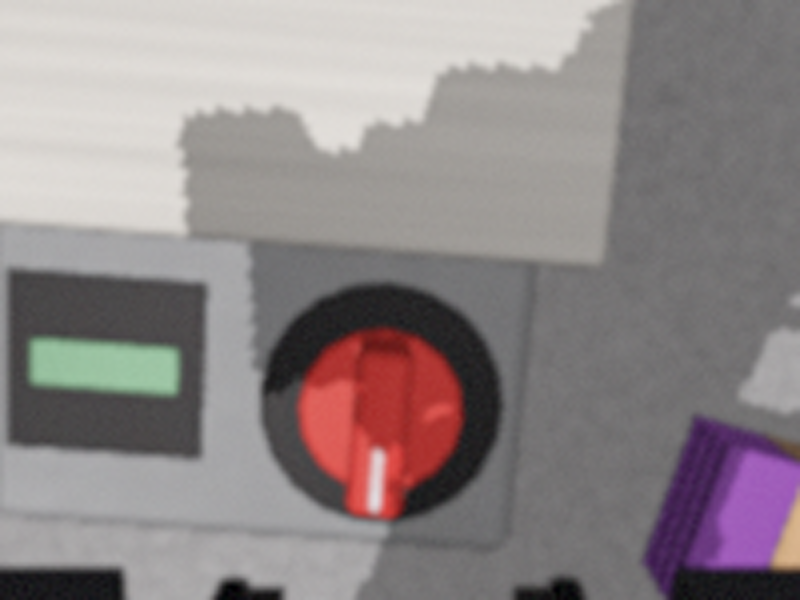

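Call:
jog_arm([
  [[0,0,-3],[0,0,0],0.36],
  [[-3.2,0.8,-2],[0,0,0.043],0.36],
  [[-3.2,0.8,-2],[0,0,0.043],0.36],
  [[-3.2,0.8,-2],[0,0,0.043],0.36],
  [[-3,0.8,-2],[0,0,0.043],0.36],
  [[-3,0.8,-2],[0,0,0.043],0.36],
  [[0,0,0],[0,0,0],0.36],
  [[0,0,0],[0,0,0],0.36],
  [[0,0,0],[0,0,0],0.36],
])

```text
time_s: 51.88
eef_pos: [0.3816, -0.0666, 0.3423]
tcp_rot: [2.311, -2.124, -0.004]
contact_force: [-0.0, 0.3, 0.5]
opening: 0.354
```

```bash
python3 - <<'E'
from h import *
print(robot.sense()["eef_pos"]);save("top","t26");save("side","s26")
E
```

```text
[ 0.38160833 -0.06656898  0.34226557]
```

View pics/t26.png

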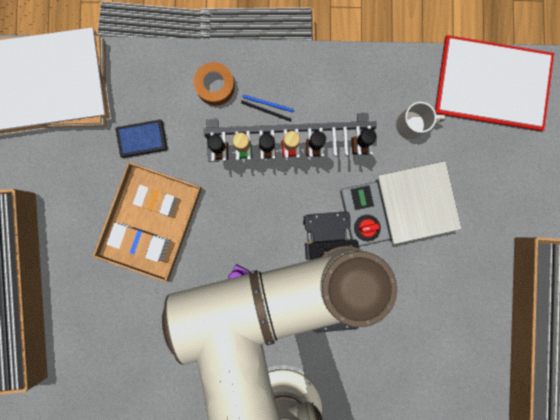

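View pics/s26.png

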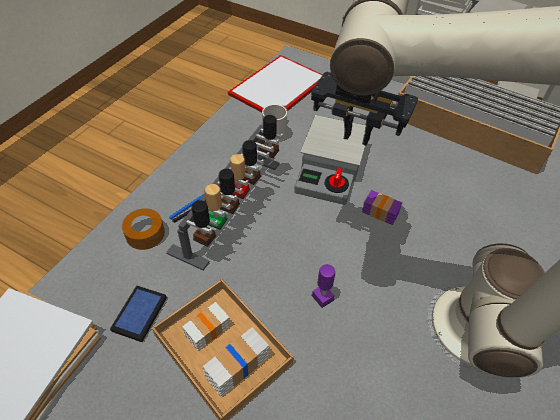

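```bash
python3 - <<'E'
import cv2,numpy as np
a=cv2.resize(cv2.imread("pics/s26.png")[275:420,145:300],(480,450),interpolation=cv2.INTER_CUBIC)
b=cv2.resize(cv2.imread("pics/s26.png")[100:270,165:300],(320,450),interpolation=cv2.INTER_CUBIC)
cv2.imwrite("pics/f26.png",np.hstack([a,b]))
E
```

```text
(no output)
```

View pics/f26.png

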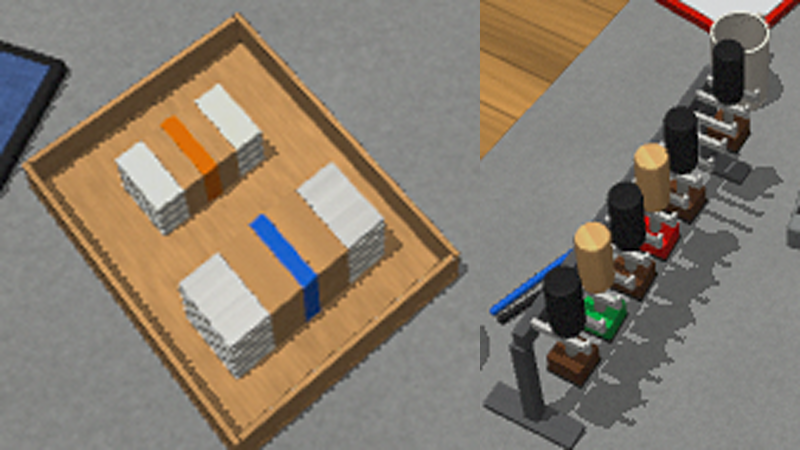

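Both packs lie flat in the tray, both stamps hang upright, and the other stamps, the ink pad and the mug have not moved.

```bash
python3 -c "
from bench import robot
print(robot.close_job())"
```

```text
the job is handed in; nothing more can be done
None
```

I handed the job in at about 52 s of the 210 s allowed, with every part of the task done.

- **Packs:** I weighed the large pack first, then the small one. Each rested flat and centred on the pan with the gripper clear. Both now lie flat, side by side, in the cardboard tray.
- **Knob:** I turned it anticlockwise until it would go no further. At the stop the jaws were forced apart and the turning force rose to about 0.5 N m, against 0.04 N m of friction. The bar now lies along the scale's x axis at about 102.9°, close to the 102.7° I measured for the scale.
- **Stamps:** The green one hangs on the empty hook with the largest y and the red one on the middle empty hook. There was no blue stamp. I left the purple stamp and purple pack alone.

**Last checks:** The final top and side pictures show all of this. The hung stamps, mug and ink pad look unmoved, and the robot is touching nothing. No check failed, but I had no direct reading of the knob angle or pan travel. The off position rests on the felt stop and the picture.

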